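# Take the lamp module out of the microscope lamphouse

### The arm

A 6-joint arm with a two-finger parallel gripper is mounted at the origin on the work surface. World frame = base frame: x ahead of the robot, y to its left, z up, the work surface at z = 0. Lengths are in mm, angles in rad, forces in N, time in s.
With the tool pointing down it reaches from about 275 to 975 mm from the base axis. Payload 8.4 kg.
Tool frame: the origin (TCP) lies on the front face of the gripper's body, between the roots of the fingers; the fingertips stand 88 mm ahead of it and the grasp point (between the pads) lies 69 mm ahead of it; z points along the fingers, x is the direction in which the jaws open and shut, and the axes are right-handed (so a half turn about z gives the same grasp; the last joint's range is limited). The gripper opens to 92 mm and grips with 3 to 60 N. Pads are 20 mm wide; open, the fingers measure 128 mm over their backs; the gripper's body (75 mm by 189 mm) begins 69 mm behind the grasp point.
Start: joints at [1.241, 0.353, 1.633, -0, 1.155, -0.002], TCP at [201.224, 591.724, 302.683] pointing down, gripper open.
Joint ranges: [-2.63, 2.63], [-0.92, 2.1], [0.06, 2.66], [-1.3, 4.44], [0, 2.69], [-3.02, 3.02]. Speed limits (rad/s): [2.22, 2.22, 2.79, 3.14, 3.14, 3.14].

### API

Orientations are given as a unit quaternion [w, x, y, z].
In Python, from plant import read_state, camera, job_done, search_frame gives the robot as it stands.
- The arm moves only by the shell command python3 -m inch 'ROWS' [OPENING] [FORCE]. ROWS is JSON, a list of rows, each an object of numbers: "x", "y", "z": the shift along the tool's x, y, z in cm; "twist": the turn about the tool's z in degrees. In form: [{"x": .., "y": .., "z": .., "twist": ..}, ...]. A call has 1 to 8 rows; each row shifts and turns the commanded pose from where the row before left it, along the tool's axes as they then stand; what a row does not reach is not made up. A row lasts 1/12 s, in which the tool goes at most 41.7 mm and 7.16 degrees, less where a joint would pass 70% of its speed; a pose out of reach is approached as far as the arm can. A call is refused whole if a number of a shift passes 4.17 or a number of a turn 7.16, either way. A call with a gripper value outside its range is refused whole. OPENING is the closure in counts, from 0 (fully open) to 255 (shut), set as the call begins (- or left out, the last holds). The fingers move at their own pace and stop on an object; FORCE is the grip in N (left out, the last holds). Time passes only in rows, so rows that do not move let the fingers close. It gives the time, the measured TCP pose, the force and the opening at its end, in the units of the state.
- read_state(): the state, without advancing time (a new reading comes with each control period).
- camera(name): name is "scene" or "top"; returns a dict with "color" (400x640x3 uint8, red, green, blue), "vertical_fov" (degrees; the focal length in pixels is half the picture's height over the tangent of half this angle, whatever the lens; pixels are square), "cx", "cy" (the principal point, pixels), "R" (3x3) and "t" (3): a world point X has camera coordinates R X + t. Camera axes: x right, y down, z forward; pixel columns grow to the right and rows downward; lengths in mm; the calibration is good to about 2 mm. A picture is of the moment at which its call begins. There is no depth.
- job_done(): hands the job in, once; it reports no verdict.
Trained networks look in a picture, given as the dict that the camera call returned (one of the last four; its "shot" number tells which), for a name from the list of things; names that differ only in an ending like _2 or _b are one class to them, and where a whole thing is asked for, a point or a joint stands for the part that bears it (a point fixed in the world has none). Each returns a list of dicts, best first, with "confidence" (0 to 1); they miss things now and then, are a little off and sometimes report something else, mostly with a low value. They report only what shows in the picture. A call takes as long as a camera call. They do not tell look-alikes from the thing itself.
- search_frame(picture, query): "centre" ([x, y, z] in mm, in world coordinates, good to about 4 mm: the middle of the surface that is visible of it).
The state is a dict: "time_s": time; "qpos": joint angles; "qd": joint speeds; "tau": joint torques, N m; "eef_pos": TCP position; "ee_rot": TCP orientation; "force": force on the tool from outside, world axes, zero at the start; "wrist_torque": the same for the moment, N m; "width": finger opening in mm.
Only numpy, scipy, OpenCV 4.12 (cv2) and the standard library are available. Lean on these libraries where they do the work, as an engineer would, in place of code of your own. Each camera call takes 0.05 s, during which the arm holds its last target.

### The job

Press the lamphouse's release button fully down (it stays down), turn the finned lamp module anticlockwise (seen from above) to its stop, about a quarter turn, and lift it straight off without forcing it. Then set it down gently, upright and fully seated, in the round grey parking stand, let go of it, and leave the other things on the bench where they are.

Things in the scene. Friction and masses are not known exactly. Their poses are not given: they have to be found in the camera images.
- lamp_module: LED lamp module, about 0.25 kg, locked in the lamphouse port by a bayonet. Black flange 94 mm across, 6 mm thick; on it a finned aluminium cooling block; below it a spigot 48 mm across, 22 mm long, with two opposite lugs along +x and -x, 68 mm over their tips. Origin: on the axis, at the flange's underside; z up along the axis. Force over 30 N between module and lamphouse damages the mount.
- module_grip (a point): centre of the module's cooling block, 25 mm above the flange's underside, on the axis. The block is 50 mm (module x) by 34 mm (module y) by 38 mm high, from 6 to 44 mm above the flange's underside; grip it across the 34 mm, fingertips clear of the flange. Axes as the module's.
- lamphouse: Grey lamphouse, fixed. Case 200 x 140 mm, 80 mm high, from x = -65 to +135 mm; on it an aluminium collar 93 mm across and 28 mm high, the port. Origin: on the port's axis, at bench height. The module is locked with its flange's underside 110 mm above the bench and its x along the lamphouse's x (within 2 degrees); until the button is down it turns only a few degrees.
- port (a point): centre of the collar's top, 108 mm above the bench. Unlocked, the module turns anticlockwise from above against under 0.3 N m to a stop that cannot be seen and differs each time: 60 to 100 degrees. It gives 5 degrees (0.1 to 0.4 N m), then is hard. Lugs are free only from 5 degrees before to 4 after first touch; elsewhere lifting jams. A spring pushes up with 5 N and raises a freed module 4 mm. The spigot has 2 mm play all round.
- release_top (a point): centre of the top of the release button, a black round push button 24 mm across on the case top, 85 mm from the port's axis along the lamphouse's +x; 28 mm above the case top (108 mm above the bench) when up
- release (a joint): the release button's travel in m: 0 up, 0.009 fully down. It moves against about 3 N of friction, hits a hard end and stays where it is left; the lock is free from 0.0065.
- rest: Grey plastic parking stand, fixed: a ring 112 mm across, 30 mm high, with a round hole 74 mm across, 27 mm deep, on soft feet (3 N per mm). Origin: under its centre, at the bench. The module stands in it with spigot and lugs in the hole and its flange flat on the ring, at any angle about the vertical: the flange underside is then 30 mm above the bench. The lugs measure 68 mm over their tips. Over 40 N is too rough.
- petri_dish: bystander: open clear plastic dish, 60 mm across, 14 mm high; origin under its centre
- vial: bystander: small amber glass jar, 24 mm across, 45 mm high; origin under its centre
- slide_box: bystander: closed flat plastic box, 85 x 100 x 32 mm; origin under its centre
- beaker: bystander: open glass beaker, 68 mm across, 85 mm high; origin under its centre
- reagent_bottle: bystander: amber glass bottle, 60 mm across, 120 mm high; origin under its centre
- screwdriver: bystander: black-handled screwdriver, 160 mm long, lying flat; origin in its middle, handle towards -x
- tissue_box: bystander: cardboard box, 110 x 120 x 60 mm; origin under its centre
There are look-alikes about, which are no part of the job. Leave any red or yellow look-alike of the lamp_module alone.

How it is judged:
By the outcome, as a careful person would: the job done as asked, in the order asked, and still so for the second after the job is handed in, with the robot touching nothing.
It also fails if it takes over 69 s, if anything falls off the work surface, if the arm or the gripper's body presses on something with over 40 N, if the wrist force passes 120 N, or if a joint passes its speed limit or range.

## Working session

There is one attempt and no reset: what is moved stays moved. The work goes in short steps, Python scripts to look and compute and a shell command to move; the robot and the scene stay as the last step left them, time stands still between calls to the robot, and variables do not carry over. Pictures are saved under pics/ and viewed, and the job is handed in when it is done.

```bash
ls; mkdir -p pics; python3 - <<'E'
from plant import *
import cv2
s=read_state(); print({k:s[k] for k in s})
for n in ("scene","top"):
    p=camera(n); cv2.imwrite(f"pics/{n}0.png",p["color"][:,:,::-1]); print(n,p["vertical_fov"],p["cx"],p["cy"],p["R"],p["t"])
    for q in ["lamp_module","lamphouse","release","rest","petri_dish","vial","slide_box","beaker","reagent_bottle","screwdriver","tissue_box"]:
        r=search_frame(p,q); print(q,[( [round(float(v)) for v in d["centre"]],round(d["confidence"],2)) for d in r[:4]])
E
```

```text
pics
{'time_s': 0.0, 'qpos': array([ 1.24059223e+00,  3.53623699e-01,  1.63415792e+00, -2.46209535e-05,
        1.15520976e+00, -2.39502323e-03]), 'qd': array([-1.14988182e-04, -1.33745746e-05,  1.10714877e-04,  1.53079502e-04,
       -1.49089526e-03, -1.29734281e-03]), 'tau': array([-1.86337500e-03, -5.93834031e+01, -3.34214365e+01,  6.94892462e-02,
        2.33302452e-02, -1.74046249e-04]), 'eef_pos': array([201.10660155, 591.34668322, 301.96871077]), 'ee_rot': array([ 4.15010634e-04,  8.13006602e-01,  5.82254048e-01, -5.63028742e-04]), 'force': array([ 0.41171265, -0.06635947, -0.45934399]), 'wrist_torque': array([ 0.04783723, -0.01033665, -0.04602761]), 'width': 92.04877312531691}
scene 49.53702217181295 322.5823400941887 202.7500334288765 [[-0.26437189  0.96439934 -0.00643616]
 [ 0.58727259  0.15568892 -0.79427442]
 [-0.76499569 -0.21376361 -0.60752507]] [ 148.92887054 -252.61139006 1637.59928952]
lamp_module [([364, -320, 30], 0.96), ([486, -314, 33], 0.87), ([412, -133, 46], 0.84), ([571, -155, 120], 0.83)]
lamphouse [([645, -138, 86], 0.96)]
release [([642, -156, 101], 0.56),
[... 382 characters left out ...]
53.800003111721686 315.0605527300336 189.0908138269828 [[ 0.01891081 -0.99980811  0.00511085]
 [-0.99405349 -0.01934975 -0.10715992]
 [ 0.10723825 -0.00305398 -0.99422866]] [  -3.24070305  576.67590162 1151.42474563]
lamp_module [([551, -159, 123], 0.91), ([794, -174, 28], 0.82), ([473, -317, 26], 0.68), ([404, -148, 26], 0.64)]
lamphouse [([612, -149, 78], 0.82)]
release [([614, -153, 78], 0.7), ([633, -154, 105], 0.57)]
rest []
petri_dish [([656, -1, 9], 0.62)]
vial [([611, -152, 79], 0.71), ([458, 4, 45], 0.55)]
slide_box [([770, 107, 28], 0.8)]
beaker [([785, -69, 44], 0.81)]
reagent_bottle [([614, 426, 82], 0.91)]
screwdriver [([417, 404, 22], 0.75)]
tissue_box [([588, -444, 56], 0.69)]
```

View pics/scene0.png

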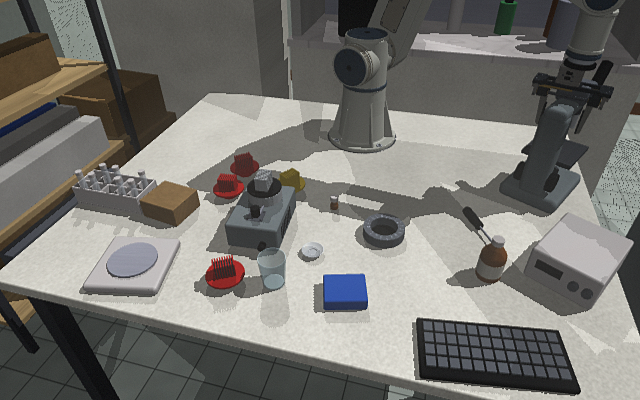

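View pics/top0.png

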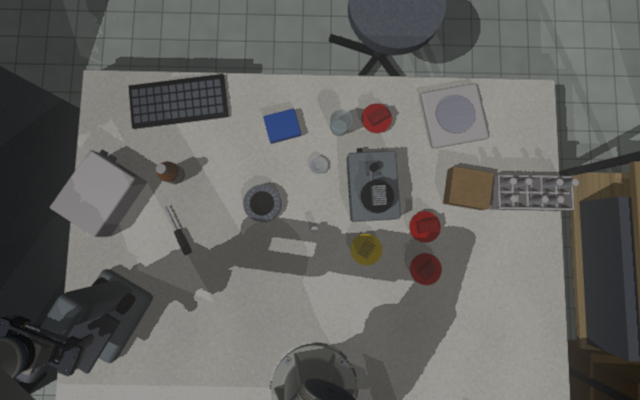

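The scene view shows the lamphouse near (262,215), with the module at (263,185), red and yellow look-alikes around it, and the grey ring at (384,230). In the top view the module is at (379,195), the button near (376,167) and the ring at (262,203). I'll zoom in to measure them.

```bash
python3 - <<'E'
import cv2
a=cv2.imread("pics/top0.png");b=cv2.imread("pics/scene0.png")
cv2.imwrite("pics/t_z.png",cv2.resize(a[140:230,335:415],None,fx=7,fy=6.5,interpolation=cv2.INTER_CUBIC)[:, :])
cv2.imwrite("pics/t_z.png",cv2.resize(a[140:230,335:415],(528,594),interpolation=cv2.INTER_CUBIC))
cv2.imwrite("pics/s_z.png",cv2.resize(b[160:260,220:310],(540,600),interpolation=cv2.INTER_CUBIC))
cv2.imwrite("pics/r_z.png",cv2.resize(a[175:230,235:290],(550,550),interpolation=cv2.INTER_CUBIC))
E
```

```text
(no output)
```

View pics/t_z.png

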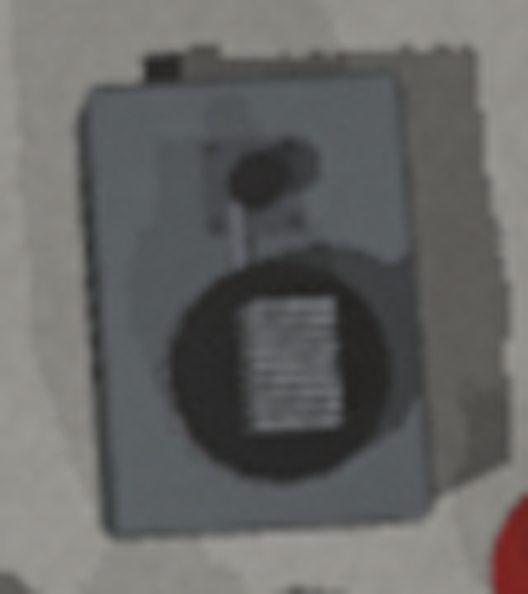

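View pics/s_z.png

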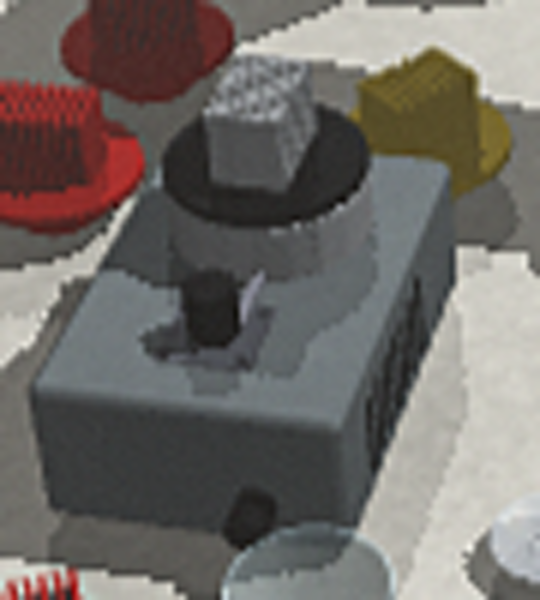

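View pics/r_z.png

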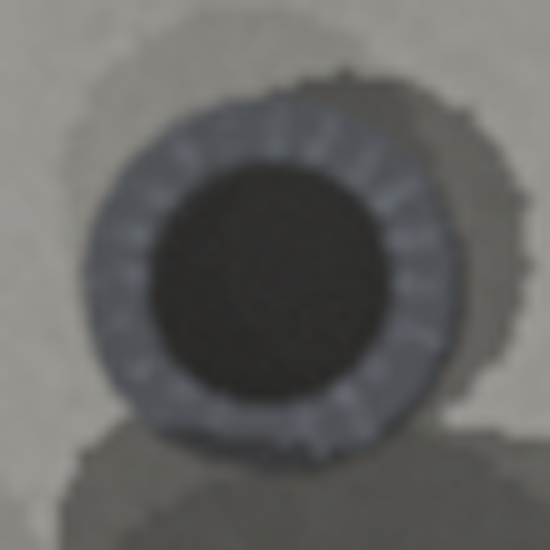

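```bash
cat > h.py <<'E'
import numpy as np, cv2, math
from plant import *
def foc(p): return 200/math.tan(math.radians(p["vertical_fov"]/2))
def ray(p,u,v,z):
    R=np.array(p["R"]);t=np.array(p["t"]);f=foc(p)
    d=R.T@np.array([(u-p["cx"])/f,(v-p["cy"])/f,1]);c=-R.T@t
    return c+d*(z-c[2])/d[2]
def proj(p,X):
    X=np.atleast_2d(X);R=np.array(p["R"]);t=np.array(p["t"]);c=X@R.T+t;f=foc(p)
    return np.c_[c[:,0]/c[:,2]*f+p["cx"],c[:,1]/c[:,2]*f+p["cy"]]
def circ(x,y,z,r,n=72):
    a=np.linspace(0,2*np.pi,n);return np.c_[x+r*np.cos(a),y+r*np.sin(a),0*a+z]
E
python3 - <<'E'
from h import *
import pickle
b={n:camera(n) for n in("top","scene")}
pickle.dump(b,open("p0.pkl","wb"))
t,s=b["top"],b["scene"]; print({k:v for k,v in t.items() if k not in("color","R","t")}.items())
for nm,u,v,z in [("flange",377.4-.5,196.2-.5,115),("button",373.6,166.8,108),("rest hole",261.5,202.6,30)]: print(nm,ray(t,u,v,z))
for nm,u,v,z in [("flange",264,186.6,115),("button",254.5,207,108)]: print(nm,ray(s,u,v,z))
E
```

```text
dict_items([('vertical_fov', 53.800003111721686), ('cx', 315.0605527300336), ('cy', 189.0908138269828), ('shot', 3)])
flange [ 552.42797913 -164.29180467  115.        ]
button [ 634.80537955 -155.92811366  108.        ]
rest hole [533.02105246 167.10612957  30.        ]
flange [ 555.08433776 -166.67741917  115.        ]
button [ 637.59855082 -161.10985621  108.        ]
```

```bash
cat > ov.py <<'E'
from h import *
import sys,pickle
def draw(p,curves,box,out,sc):
    x0,y0,x1,y1=box; im=cv2.resize(p["color"][y0:y1,x0:x1,::-1],None,fx=sc,fy=sc,interpolation=cv2.INTER_CUBIC).copy()
    for c,col in curves:
        q=(proj(p,c)-[x0,y0]+.5)*sc
        cv2.polylines(im,[np.round(q*16).astype(np.int32)],False,col,1,cv2.LINE_AA,4)
    return im
def lamp(x,y,th):
    c,s=math.cos(th),math.sin(th)
    def W(P): P=np.array(P,float);return np.c_[x+c*P[:,0]-s*P[:,1],y+s*P[:,0]+c*P[:,1],P[:,2]]
    case=W([(-65,-70,80),(135,-70,80),(135,70,80),(-65,70,80),(-65,-70,80)])
    base=W([(-65,-70,0),(135,-70,0),(135,70,0),(-65,70,0),(-65,-70,0)])
    blk=W([(-25,-17,44+110),(25,-17,154),(25,17,154),(-25,17,154),(-25,-17,154)])
    b=W([(85,0,0)])[0]
    return [(case,(0,255,0)),(base,(0,160,0)),(blk,(0,0,255)),(circ(x,y,116,47),(0,255,255)),(circ(b[0],b[1],108,12),(255,0,255))]
E
python3 - <<'E'
from ov import *
b=pickle.load(open("p0.pkl","rb"))
th=math.atan2(-155.9+164.3,634.8-552.4);print(math.degrees(th))
L=lamp(553,-165,th)
R=[(circ(533,167,30,37),(0,255,255)),(circ(533,167,30,56),(0,255,0)),(circ(533,167,0,56),(0,0,255))]
i1=draw(b["top"],L,(335,140,415,230),'',5);i2=draw(b["scene"],L,(215,155,315,255),'',5)
j1=draw(b["top"],R,(235,175,290,230),'',5);j2=draw(b["scene"],R,(355,205,415,255),'',5)
W=np.zeros((800,800,3),np.uint8)
W[0:450,0:400]=i1;cv2.imwrite("pics/o1.png",cv2.resize(i1,None,fx=1.3,fy=1.3));cv2.imwrite("pics/o2.png",i2)
W=np.zeros((280,600,3),np.uint8);W[:275,:275]=j1;W[:250,290:590]=j2;cv2.imwrite("pics/o3.png",W)
E
```

```text
5.820724245525044
```

View pics/o1.png

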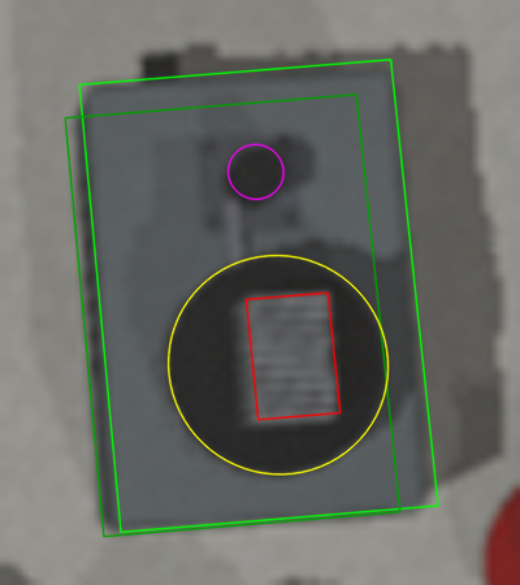

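View pics/o2.png

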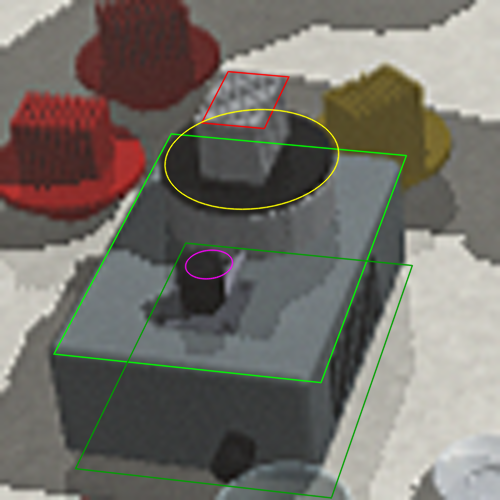

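View pics/o3.png

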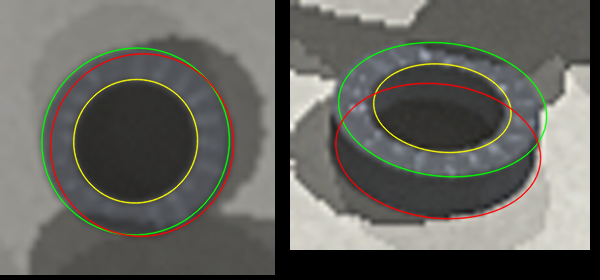

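```bash
cat > fit.py <<'E'
from ov import *
from scipy.optimize import minimize
from scipy.ndimage import map_coordinates
def dens(c,n=60):
    return np.concatenate([a+(b-a)*np.linspace(0,1,n)[:,None] for a,b in zip(c[:-1],c[1:])])
def gm(p):
    g=cv2.GaussianBlur(p["color"].astype(np.float32),(0,0),0.8)
    gx=np.abs(cv2.Sobel(g,cv2.CV_32F,1,0)).max(2);gy=np.abs(cv2.Sobel(g,cv2.CV_32F,0,1)).max(2)
    return np.minimum(np.hypot(gx,gy),120)
def score(G,p,c):
    q=proj(p,c);return map_coordinates(G,[q[:,1],q[:,0]],order=1).mean()
E
python3 - <<'E'
from fit import *
b=pickle.load(open("p0.pkl","rb"))
for n in b:
    p=b[n];G=gm(p)
    def f(v,ks):
        L=lamp(v[0],v[1],v[2]/57.2958)
        return -sum(score(G,p,dens(L[k][0],60 if len(L[k][0])<10 else 3)) for k in ks)
    for nm,ks in [("flange",[3]),("case+flange",[0,3]),("block",[2]),("button",[4])]:
        best=None
        for x in range(545,566,3):
            for y in range(-175,-154,3):
                for th in ([4] if nm in("flange",) else [2,4,6]):
                    r=f((x,y,th),ks)
                    if best is None or r<best[0]:best=(r,(x,y,th))
        r=minimize(f,best[1],args=(ks,),method="Nelder-Mead",options=dict(initial_simplex=np.array(best[1])+np.array([[0,0,0],[2,0,0],[0,2,0],[0,0,1.5]])))
        print(n,nm,np.round(r.x,1),round(r.fun,1))
    h=lambda v:-score(G,p,circ(v[0],v[1],30,37))-score(G,p,circ(v[0],v[1],30,56))
    r=minimize(h,(533,167),method="Nelder-Mead",options=dict(initial_simplex=[(531,165),(536,167),(533,171)]));print(n,"rest",np.round(r.x,1),r.fun)
E
```

```text
top flange [ 552.2 -164.2    3.7] -98.5
top case+flange [ 552.2 -163.9    7.6] -178.6
top block [ 551.7 -163.2    3.8] -109.2
top button [ 550. -166.    7.] -79.7
top rest [532.9 166.8] -189.75991821289062
scene flange [ 557.8 -165.8    4. ] -107.5
scene case+flange [ 556.7 -166.1    5.9] -201.5
scene block [ 553.7 -168.4    4.5] -116.6
scene button [ 554.9 -162.5    1.6] -80.8
scene rest [534.6 163.9] -212.59774780273438
```

```bash
python3 - <<'E'
from ov import *
b=pickle.load(open("p0.pkl","rb"))
for n in b: print(n,proj(b[n],[[201,591,302],[201,591,214],[201,591,390]]))
print(ray(b["top"],95,320,0),ray(b["scene"],540,200,0))
cv2.imwrite("pics/s1.png",cv2.resize(b["scene"]["color"][0:220,460:640,::-1],None,fx=2.7,fy=2.7))
E
```

```text
top [[ 48.54762084 339.85661576]
 [ 72.69228114 329.97224006]
 [ 19.01006123 351.94874434]]
scene [[567.66752408  98.4741527 ]
 [557.19307409 127.69829999]
 [579.14144607  66.46143734]]
[177.10510568 652.46639136   0.        ] [257.1959207  598.87563635   0.        ]
```

View pics/s1.png

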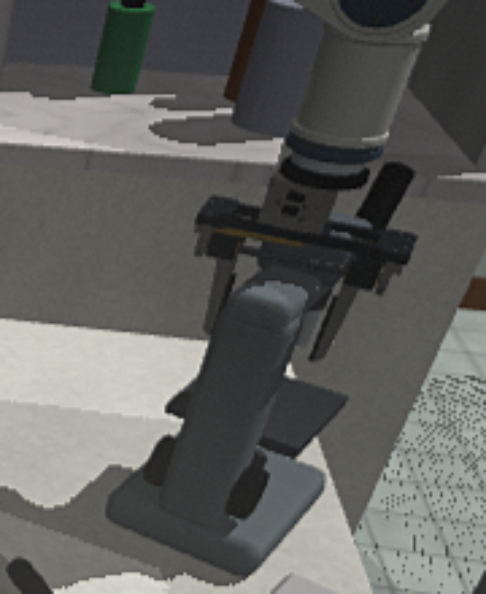

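The scene crop shows a microscope right beside the gripper at (545,130), so I'll go straight up first.

```bash
python3 -m inch '[{"z":-2},{"z":-3},{"z":-3},{"z":-3},{"z":-3},{"z":-3},{"z":-3},{"z":-3}]' 255 20
```

```text
invalid input
```

```bash
python3 -m inch '[{"x":0,"y":0,"z":-2,"twist":0},{"x":0,"y":0,"z":-3,"twist":0},{"x":0,"y":0,"z":-3,"twist":0},{"x":0,"y":0,"z":-3,"twist":0},{"x":0,"y":0,"z":-3,"twist":0},{"x":0,"y":0,"z":-3,"twist":0},{"x":0,"y":0,"z":-3,"twist":0},{"x":0,"y":0,"z":-3,"twist":0}]' 0 20
```

```text
time_s: 1.97
eef_pos: [201.1, 591.4, 534.3]
ee_rot: [-0.0, 0.813, 0.582, 0.0]
force: [0.3, 0.8, -0.4]
width: 92.2
```

```bash
python3 -m inch '[{"x":-2.6,"y":3.0,"z":0,"twist":0},{"x":-2.7,"y":3.1,"z":0,"twist":0},{"x":-2.7,"y":3.1,"z":0,"twist":0},{"x":-2.7,"y":3.1,"z":0,"twist":0},{"x":-2.7,"y":3.1,"z":0,"twist":0},{"x":-2.7,"y":3.1,"z":0,"twist":0},{"x":-2.7,"y":3.1,"z":0,"twist":0},{"x":-2.7,"y":3.1,"z":0,"twist":0}]' 255 20
python3 -m inch '[{"x":-2.7,"y":3.1,"z":0,"twist":0},{"x":-2.7,"y":3.1,"z":0,"twist":0},{"x":-2.7,"y":3.1,"z":0,"twist":0},{"x":-2.7,"y":3.1,"z":0,"twist":0},{"x":-2.7,"y":3.1,"z":0,"twist":0},{"x":-2.7,"y":3.1,"z":0,"twist":0},{"x":-2.7,"y":3.1,"z":0,"twist":0},{"x":-2.7,"y":3.1,"z":0,"twist":0}]'
```

```text
time_s: 2.63
eef_pos: [366.2, 306.8, 532.9]
ee_rot: [0.0, 0.813, 0.582, 0.0]
force: [0.9, 0.6, 0.1]
width: 40.9
time_s: 3.3
eef_pos: [531.6, 22.2, 533.0]
ee_rot: [0.0, 0.813, 0.582, 0.0]
force: [0.3, 0.1, 1.2]
width: 0.9
```

```bash
python3 -m inch '[{"x":-2.6,"y":3.0,"z":0,"twist":0},{"x":-2.7,"y":3.1,"z":0,"twist":0},{"x":-2.7,"y":3.1,"z":0,"twist":0},{"x":-2.7,"y":3.1,"z":0,"twist":0},{"x":-2.4,"y":2.8,"z":0,"twist":0},{"x":0,"y":0,"z":1,"twist":7.1},{"x":0,"y":0,"z":1,"twist":7.1},{"x":0,"y":0,"z":1,"twist":7.1}]'
python3 -m inch '[{"x":0,"y":0,"z":1.5,"twist":7.1},{"x":0,"y":0,"z":1.5,"twist":7.1},{"x":0,"y":0,"z":1.5,"twist":7.1},{"x":0,"y":0,"z":1.5,"twist":7.1},{"x":0,"y":0,"z":1.5,"twist":7.1},{"x":0,"y":0,"z":1.5,"twist":7.1},{"x":0,"y":0,"z":1.5,"twist":7.1},{"x":0,"y":0,"z":1.5,"twist":7.1}]'
python3 -m inch '[{"x":0,"y":0,"z":1.3,"twist":7.1},{"x":0,"y":0,"z":1.3,"twist":7.1},{"x":0,"y":0,"z":1.3,"twist":7.1},{"x":0,"y":0,"z":1.3,"twist":7.1},{"x":0,"y":0,"z":1.3,"twist":7.1},{"x":0,"y":0,"z":1.3,"twist":7.1},{"x":0,"y":0,"z":1.3,"twist":7.1},{"x":0,"y":0,"z":1.3,"twist":7.1}]'
```

```text
time_s: 3.97
eef_pos: [632.1, -149.3, 501.8]
ee_rot: [-0.0, 0.908, 0.419, -0.0]
force: [-0.9, 1.3, -0.1]
width: 0.6
time_s: 4.63
eef_pos: [631.8, -148.3, 382.0]
ee_rot: [-0.0, 0.998, -0.063, 0.0]
force: [1.1, -0.3, -1.1]
width: 0.5
time_s: 5.3
eef_pos: [631.9, -148.3, 278.1]
ee_rot: [-0.0, 0.848, -0.53, 0.0]
force: [0.3, -0.2, -0.4]
width: 0.7
```

```bash
python3 -m inch '[{"x":0,"y":0,"z":1.3,"twist":7.1},{"x":0,"y":0,"z":1.3,"twist":7.1},{"x":0,"y":0,"z":1.3,"twist":7.1},{"x":1,"y":-0.4,"z":1,"twist":0},{"x":0,"y":0,"z":1,"twist":0},{"x":0,"y":0,"z":0,"twist":0}]'
python3 - <<'E'
from ov import *
s=read_state();print(s["eef_pos"],s["ee_rot"],s["force"])
x,y,z=s["eef_pos"];
p=camera("scene")
q=s["ee_rot"];yaw=2*math.atan2(q[2],q[1]);c,n=math.cos(yaw),math.sin(yaw)
zz=z-88
tip=np.array([[x+c*a+n*b,y+n*a-c*b,zz] for a,b in [(-18,-10),(18,-10),(18,10),(-18,10),(-18,-10)]])
im=draw(p,[(tip,(0,255,255))]+lamp(554.5,-165,4.3/57.3),(215,130,315,250),'',5);cv2.imwrite("pics/a1.png",im)
pt=camera("top")
im=draw(pt,[(tip,(0,255,255))]+lamp(554.5,-165,4.3/57.3),(325,100,425,220),'',5);cv2.imwrite("pics/a2.png",im)
E
```

```text
time_s: 5.8
eef_pos: [636.2, -158.4, 217.6]
ee_rot: [0.001, 0.739, -0.674, -0.001]
force: [-0.7, -0.5, -0.1]
width: 0.6
[ 636.20198544 -158.40804456  217.57044226] [ 6.49279815e-04  7.38622198e-01 -6.74118361e-01 -1.12344179e-03] [-0.65243058 -0.45317273 -0.06760168]
```

View pics/a1.png

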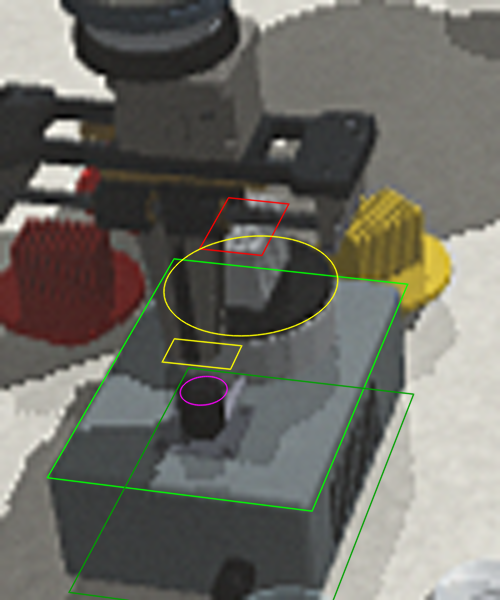

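View pics/a2.png

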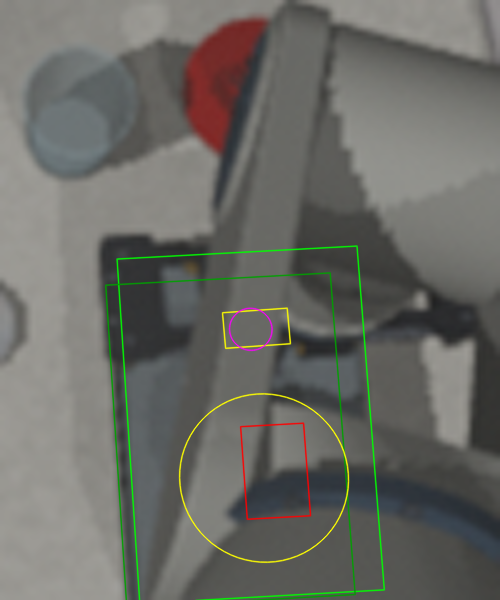

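```bash
python3 - <<'E'
from ov import *
s=read_state();x,y,z=s["eef_pos"]
p=camera("scene");pickle.dump(p,open("p1.pkl","wb"))
im=draw(p,[],(240,175,275,220),'',13);cv2.imwrite("pics/a3.png",im)
print(proj(p,[[x,y,z-88],[637,-158.5,108]]))
E
```

```text
[[254.76871201 199.71900512]
 [255.53059678 207.0216211 ]]
```

View pics/a3.png

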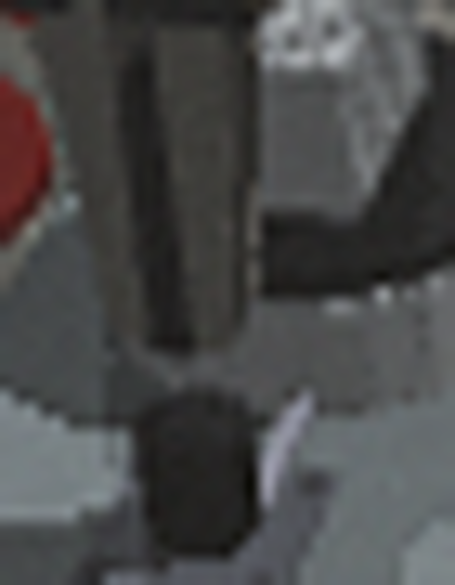

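```bash
python3 -m inch '[{"x":0,"y":0,"z":0.9,"twist":0},{"x":0,"y":0,"z":0.8,"twist":0},{"x":0,"y":0,"z":0.5,"twist":0},{"x":0,"y":0,"z":0.2,"twist":0},{"x":0,"y":0,"z":0.2,"twist":0},{"x":0,"y":0,"z":0,"twist":0}]'
python3 -m inch '[{"x":0,"y":0,"z":0.2,"twist":0},{"x":0,"y":0,"z":0.1,"twist":0},{"x":0,"y":0,"z":0,"twist":0}]'
```

```text
time_s: 6.45
eef_pos: [636.5, -157.8, 193.3]
ee_rot: [0.0, 0.737, -0.675, -0.0]
force: [0.4, 0.1, 0.2]
width: 0.6
time_s: 6.7
eef_pos: [636.8, -157.9, 190.7]
ee_rot: [-0.0, 0.737, -0.675, 0.0]
force: [-0.2, 0.3, 0.5]
width: 1.0
```

```bash
python3 -m inch '[{"x":0,"y":0,"z":0.1,"twist":0},{"x":0,"y":0,"z":0.1,"twist":0},{"x":0,"y":0,"z":0,"twist":0}]'
python3 - <<'E'
from ov import *
p=camera("scene")
im=draw(p,[],(225,160,285,230),'',8);cv2.imwrite("pics/a4.png",im)
s=read_state();print(s["eef_pos"],s["force"])
E
```

```text
time_s: 6.95
eef_pos: [636.8, -158.0, 188.7]
ee_rot: [-0.0, 0.737, -0.675, 0.0]
force: [0.1, -0.0, 1.9]
width: 0.3
[ 636.82898332 -157.92705656  188.64617315] [0.93634605 0.51187287 1.5282027 ]
```

View pics/a4.png

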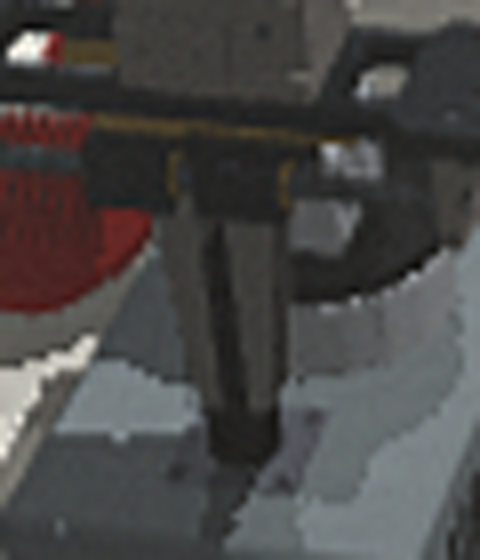

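```bash
python3 -m inch '[{"x":0,"y":0,"z":0.1,"twist":0},{"x":0,"y":0,"z":0,"twist":0}]'
python3 -m inch '[{"x":0,"y":0,"z":0.1,"twist":0},{"x":0,"y":0,"z":0,"twist":0}]'
```

```text
time_s: 7.17
eef_pos: [636.8, -158.0, 187.7]
ee_rot: [-0.0, 0.737, -0.675, 0.0]
force: [-0.4, 0.5, 1.8]
width: 0.2
time_s: 7.33
eef_pos: [636.9, -158.0, 187.4]
ee_rot: [-0.0, 0.737, -0.675, 0.0]
force: [-2.0, 0.7, 7.8]
width: 0.4
```

```bash
python3 -m inch '[{"x":0,"y":0,"z":0.1,"twist":0},{"x":0,"y":0,"z":0,"twist":0},{"x":0,"y":0,"z":0,"twist":0}]'
```

```text
time_s: 7.58
eef_pos: [637.0, -157.9, 187.3]
ee_rot: [-0.0, 0.737, -0.675, 0.0]
force: [-4.5, 1.4, 15.4]
width: 0.3
```

```bash
python3 -m inch '[{"x":0,"y":0,"z":-1,"twist":0},{"x":0,"y":0,"z":-2.5,"twist":0},{"x":0,"y":0,"z":-3,"twist":0},{"x":0,"y":0,"z":-1.5,"twist":0},{"x":0,"y":0,"z":0,"twist":0}]' 0
python3 - <<'E'
from ov import *
p=pickle.load(open("p1.pkl","rb"))
print((proj(p,[[646.2,-158.4,129.6],[636.2,-158.4,129.6],[626.2,-158.4,129.6]])-[240,175]+.5)*13)
pc=camera("scene");im=draw(pc,[],(215,120,315,240),'',5);cv2.imwrite("pics/a5.png",im);pickle.dump(pc,open("p2.pkl","wb"))
E
```

```text
time_s: 8.0
eef_pos: [638.5, -158.4, 269.8]
ee_rot: [-0.001, 0.737, -0.675, 0.003]
force: [0.6, -0.1, 0.6]
width: 31.5
[[179.68501249 363.58262669]
 [199.38186698 333.68749768]
 [218.80812389 304.2030713 ]]
```

View pics/a5.png

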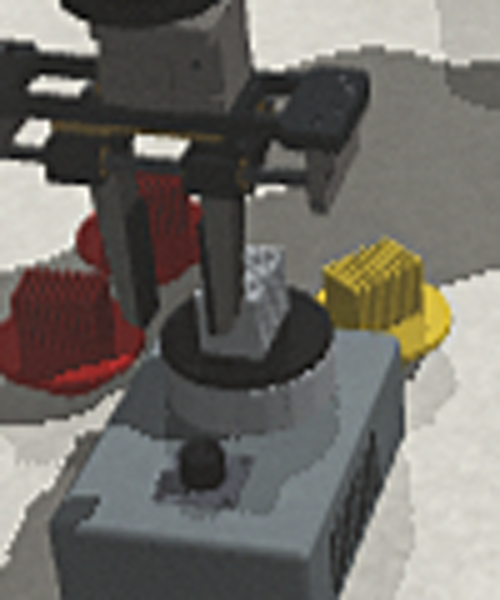

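```bash
python3 -m inch '[{"x":-0.1,"y":2,"z":0,"twist":1},{"x":0,"y":2.8,"z":0,"twist":0},{"x":0,"y":2.5,"z":0,"twist":0},{"x":0,"y":1.1,"z":0,"twist":0},{"x":0,"y":0,"z":1,"twist":0},{"x":0,"y":0,"z":0.5,"twist":0},{"x":0,"y":0,"z":0,"twist":0},{"x":0,"y":0,"z":0,"twist":0}]' 0
python3 - <<'E'
from ov import *
s=read_state();print(s["eef_pos"],s["ee_rot"],s["force"])
pc=camera("scene");im=draw(pc,[],(215,120,315,240),'',5);cv2.imwrite("pics/a6.png",im)
pt=camera("top");im=draw(pt,[],(325,120,425,240),'',5);cv2.imwrite("pics/a7.png",im)
E
```

```text
time_s: 8.72
eef_pos: [553.7, -163.1, 249.7]
ee_rot: [0.0, 0.732, -0.682, -0.0]
force: [0.2, -0.1, 1.1]
width: 89.2
[ 553.67861602 -163.08435914  249.74274527] [ 1.62941394e-04  7.31554627e-01 -6.81782685e-01 -4.15119920e-04] [ 0.20756085 -0.08059517  1.0865211 ]
```

View pics/a6.png

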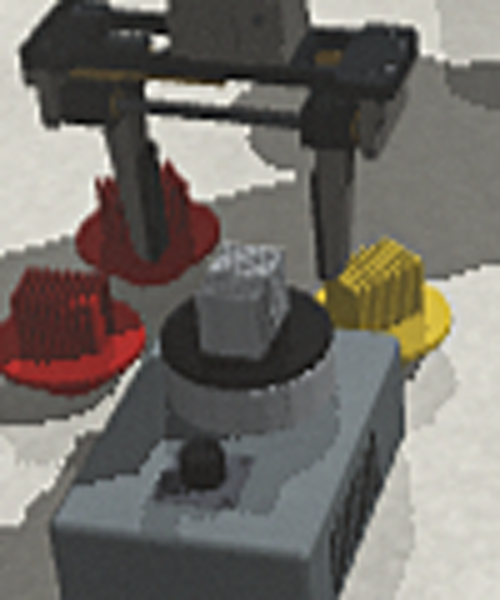

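View pics/a7.png

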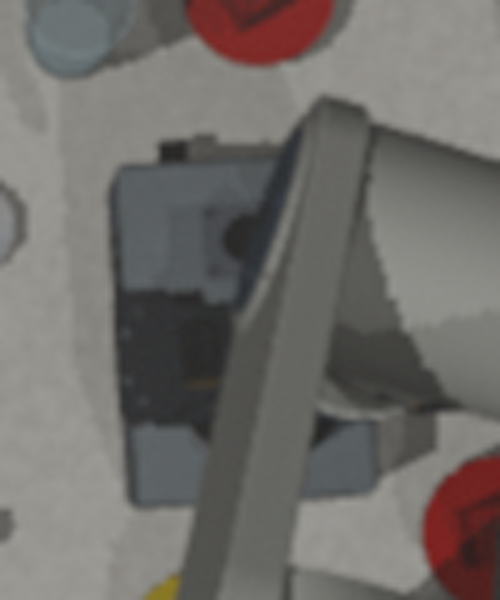

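```bash
python3 -m inch '[{"x":0,"y":0,"z":1,"twist":0},{"x":0,"y":0,"z":1.5,"twist":0},{"x":0,"y":0,"z":1.1,"twist":0},{"x":0,"y":0,"z":0.5,"twist":0},{"x":0,"y":0,"z":0,"twist":0},{"x":0,"y":0,"z":0,"twist":0}]' 0
python3 - <<'E'
from ov import *
s=read_state();x,y,z=s["eef_pos"];print(s["eef_pos"],s["ee_rot"],s["force"],s["width"])
pc=camera("scene");im=draw(pc,[],(230,140,300,215),'',8);cv2.imwrite("pics/a8.png",im);pickle.dump(pc,open("p3.pkl","wb"))
E
```

```text
time_s: 9.32
eef_pos: [552.9, -163.2, 209.4]
ee_rot: [0.0, 0.731, -0.682, -0.0]
force: [0.1, -0.0, -0.2]
width: 92.2
[ 552.92151947 -163.1669801   209.40385957] [ 1.45730220e-04  7.31482069e-01 -6.81860602e-01 -2.82680559e-04] [ 0.09076167 -0.00531495 -0.15137424] 92.18134617309097
```

View pics/a8.png

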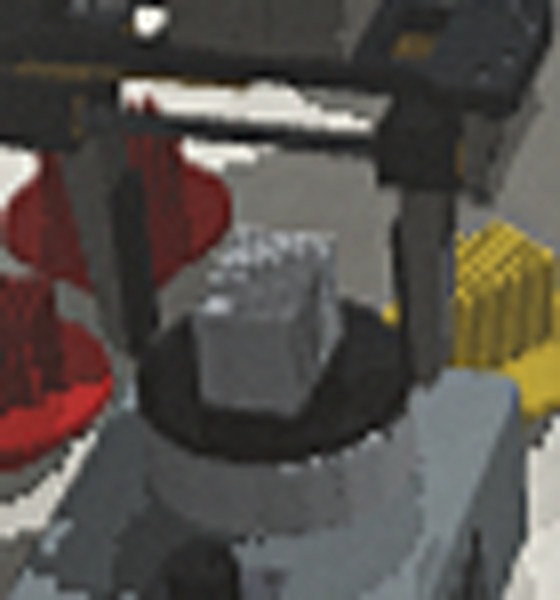

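```bash
python3 -m inch '[{"x":0.13,"y":-0.17,"z":0,"twist":0},{"x":0,"y":0,"z":0,"twist":0},{"x":0,"y":0,"z":0,"twist":0},{"x":0,"y":0,"z":0,"twist":0},{"x":0,"y":0,"z":0,"twist":0}]' 120 10
python3 -m inch '[{"x":0,"y":0,"z":0,"twist":0},{"x":0,"y":0,"z":0,"twist":0},{"x":0,"y":0,"z":0,"twist":0}]' 255 10
```

```text
time_s: 9.78
eef_pos: [554.7, -164.4, 209.9]
ee_rot: [-0.0, 0.731, -0.682, 0.0]
force: [-0.8, -0.2, -0.5]
width: 60.5
time_s: 10.03
eef_pos: [554.7, -164.4, 209.7]
ee_rot: [-0.0, 0.731, -0.682, 0.0]
force: [-0.5, 1.1, 0.5]
width: 40.5
```

```bash
python3 -m inch '[{"x":0,"y":0,"z":0,"twist":0},{"x":0,"y":0,"z":0,"twist":0},{"x":0,"y":0,"z":0,"twist":0}]' 255 10
python3 -m inch '[{"x":0,"y":0,"z":0,"twist":0},{"x":0,"y":0,"z":0,"twist":0}]' 255 25; python3 -c "
from h import *
s=read_state();print(s['wrist_torque'],s['force'])
pc=camera('scene')
cv2.imwrite('pics/a9.png',cv2.resize(pc['color'][130:220,225:305,::-1],None,fx=7,fy=6.6,interpolation=cv2.INTER_CUBIC))"
```

```text
time_s: 10.28
eef_pos: [554.7, -164.4, 209.7]
ee_rot: [0.0, 0.731, -0.682, 0.0]
force: [0.2, -1.1, 0.2]
width: 34.0
time_s: 10.45
eef_pos: [554.7, -164.5, 209.7]
ee_rot: [0.0, 0.731, -0.682, 0.0]
force: [0.1, -1.6, 0.1]
width: 33.9
[-0.21621356  0.15603894 -0.01696278] [ 0.10495437 -1.57192133  0.11834418]
```

View pics/a9.png

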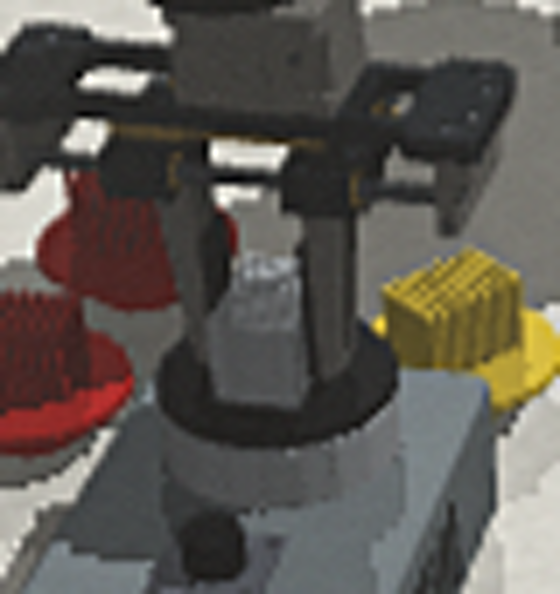

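```bash
cat > st.py <<'E'
from h import *
s=read_state();q=s["ee_rot"];print("T",np.round(s["wrist_torque"],3),"F",np.round(s["force"],1),"yaw",round(math.degrees(2*math.atan2(q[2],q[1])),2),"pos",np.round(s["eef_pos"],1),"w",round(s["width"],1),"q6",round(s["qpos"][5],2))
E
python3 -m inch '[{"x":0,"y":0,"z":0,"twist":-2},{"x":0,"y":0,"z":0,"twist":-3},{"x":0,"y":0,"z":0,"twist":-3},{"x":0,"y":0,"z":0,"twist":-2}]' 255 40; python3 st.py
```

```text
time_s: 10.83
eef_pos: [554.9, -164.3, 209.7]
ee_rot: [-0.0, 0.789, -0.615, 0.0]
force: [1.0, -0.4, -0.8]
width: 33.5
T [-0.028  0.001 -0.08 ] F [ 1.  -0.4 -0.8] yaw -75.83 pos [ 554.9 -164.3  209.7] w 33.5 q6 1.03
```

```bash
for i in 1; do :; done; python3 -m inch '[{"x":0,"y":0,"z":0,"twist":-4},{"x":0,"y":0,"z":0,"twist":-4},{"x":0,"y":0,"z":0,"twist":-4},{"x":0,"y":0,"z":0,"twist":-4}]'; python3 st.py
python3 -m inch '[{"x":0,"y":0,"z":0,"twist":-4},{"x":0,"y":0,"z":0,"twist":-4},{"x":0,"y":0,"z":0,"twist":-4}]'; python3 st.py
python3 -m inch '[{"x":0,"y":0,"z":0,"twist":-4},{"x":0,"y":0,"z":0,"twist":-4},{"x":0,"y":0,"z":0,"twist":-4}]'; python3 st.py
```

```text
time_s: 11.17
eef_pos: [554.9, -164.2, 209.7]
ee_rot: [-0.0, 0.867, -0.498, 0.0]
force: [1.2, 0.2, -0.1]
width: 34.1
T [ 0.056  0.005 -0.054] F [ 1.2  0.2 -0.1] yaw -59.79 pos [ 554.9 -164.2  209.7] w 34.1 q6 0.75
time_s: 11.42
eef_pos: [554.9, -164.2, 209.7]
ee_rot: [-0.0, 0.914, -0.405, 0.0]
force: [1.4, -0.0, -1.1]
width: 34.0
T [ 0.071  0.049 -0.007] F [ 1.4 -0.  -1.1] yaw -47.8 pos [ 554.9 -164.2  209.7] w 34.0 q6 0.54
time_s: 11.67
eef_pos: [554.9, -164.1, 209.7]
ee_rot: [-0.0, 0.952, -0.307, 0.0]
force: [1.0, 0.4, 0.6]
width: 33.9
T [ 0.129  0.02  -0.093] F [1.  0.4 0.6] yaw -35.8 pos [ 554.9 -164.1  209.7] w 33.9 q6 0.33
```

```bash
cat > tz.py <<'E'
from h import *
s=read_state();q=s["ee_rot"];print("Tz %.3f yaw %.2f F %s"%(s["wrist_torque"][2],math.degrees(2*math.atan2(q[2],q[1])),np.round(s["force"],1)))
E
python3 -m inch '[{"x":0,"y":0,"z":0,"twist":-2}]'>/dev/null; python3 tz.py
python3 -m inch '[{"x":0,"y":0,"z":0,"twist":-2}]'>/dev/null; python3 tz.py
python3 -m inch '[{"x":0,"y":0,"z":0,"twist":-2}]'>/dev/null; python3 tz.py
python3 -m inch '[{"x":0,"y":0,"z":0,"twist":-1}]'>/dev/null; python3 tz.py
python3 -m inch '[{"x":0,"y":0,"z":0,"twist":-1}]'>/dev/null; python3 tz.py
python3 -m inch '[{"x":0,"y":0,"z":0,"twist":-1}]'>/dev/null; python3 tz.py
python3 -m inch '[{"x":0,"y":0,"z":0,"twist":-1}]'>/dev/null; python3 tz.py
```

```text
Tz -0.067 yaw -33.77 F [1.  0.4 0.4]
Tz -0.086 yaw -31.89 F [-0.2  0.5  0.6]
Tz -0.020 yaw -29.90 F [ 1.6 -0.1  0.9]
Tz -0.055 yaw -28.89 F [0.6 1.3 0.3]
Tz -0.057 yaw -27.95 F [1.3 1.  1.5]
Tz -0.066 yaw -26.94 F [1.2 0.8 0.1]
Tz 0.001 yaw -25.92 F [0.4 1.5 0. ]
```

```bash
python3 -m inch '[{"x":0,"y":0,"z":0,"twist":-1}]'>/dev/null; python3 tz.py
python3 -m inch '[{"x":0,"y":0,"z":0,"twist":-1}]'>/dev/null; python3 tz.py
python3 -m inch '[{"x":0,"y":0,"z":0,"twist":-1}]'>/dev/null; python3 tz.py
python3 -m inch '[{"x":0,"y":0,"z":0,"twist":-1}]'>/dev/null; python3 tz.py
```

```text
Tz -0.058 yaw -24.90 F [0.3 1.7 0.4]
Tz -0.008 yaw -23.90 F [-0.5  2.1  0.9]
Tz -0.013 yaw -22.89 F [0.  2.  0.8]
Tz -0.024 yaw -21.89 F [0.7 0.7 0.8]
```

```bash
python3 -m inch '[{"x":0,"y":0,"z":0,"twist":-1}]'>/dev/null; python3 tz.py
python3 -m inch '[{"x":0,"y":0,"z":0,"twist":-1}]'>/dev/null; python3 tz.py
python3 -m inch '[{"x":0,"y":0,"z":0,"twist":-1}]'>/dev/null; python3 tz.py
```

```text
Tz -0.022 yaw -20.88 F [0.8 1.5 1.4]
Tz 0.052 yaw -19.88 F [0.3 1.3 1.6]
Tz 0.002 yaw -18.88 F [0.9 0.6 1.2]
```

```bash
python3 -m inch '[{"x":0,"y":0,"z":0,"twist":-1}]'>/dev/null; python3 tz.py
python3 -m inch '[{"x":0,"y":0,"z":0,"twist":-1}]'>/dev/null; python3 tz.py
python3 -m inch '[{"x":0,"y":0,"z":0,"twist":-1}]'>/dev/null; python3 tz.py
python3 -m inch '[{"x":0,"y":0,"z":0,"twist":-1}]'>/dev/null; python3 tz.py
```

```text
Tz 0.027 yaw -17.88 F [-0.1  1.9  0.6]
Tz -0.019 yaw -16.88 F [-0.5 -0.1  1.1]
Tz 0.000 yaw -15.88 F [0.2 1.8 2.2]
Tz -0.081 yaw -14.88 F [-0.   2.4  1.7]
```

```bash
python3 -m inch '[{"x":0,"y":0,"z":0,"twist":-1}]'>/dev/null; python3 tz.py
python3 -m inch '[{"x":0,"y":0,"z":0,"twist":-1}]'>/dev/null; python3 tz.py
python3 -m inch '[{"x":0,"y":0,"z":0,"twist":-1}]'>/dev/null; python3 tz.py
```

```text
Tz -0.079 yaw -13.88 F [-0.9  1.5  2.3]
Tz -0.061 yaw -12.88 F [0.3 0.4 2.3]
Tz -0.043 yaw -11.88 F [-0.2  0.1  1.5]
```

```bash
python3 -c "
from h import *
pc=camera('scene')
cv2.imwrite('pics/b1.png',cv2.resize(pc['color'][130:220,225:305,::-1],None,fx=7,fy=6.6,interpolation=cv2.INTER_CUBIC))"
python3 tz.py
python3 -m inch '[{"x":0,"y":0,"z":0,"twist":0}]'>/dev/null; python3 tz.py
python3 -m inch '[{"x":0,"y":0,"z":0,"twist":0}]'>/dev/null; python3 tz.py
python3 -m inch '[{"x":0,"y":0,"z":0,"twist":0}]'>/dev/null; python3 tz.py
```

```text
Tz -0.001 yaw -11.81 F [1.2 0.6 1.9]
Tz 0.051 yaw -11.96 F [-0.4  1.1  1.6]
Tz 0.071 yaw -11.99 F [0.  0.3 2.2]
Tz 0.066 yaw -11.99 F [0.2 0.5 2. ]
```

View pics/b1.png

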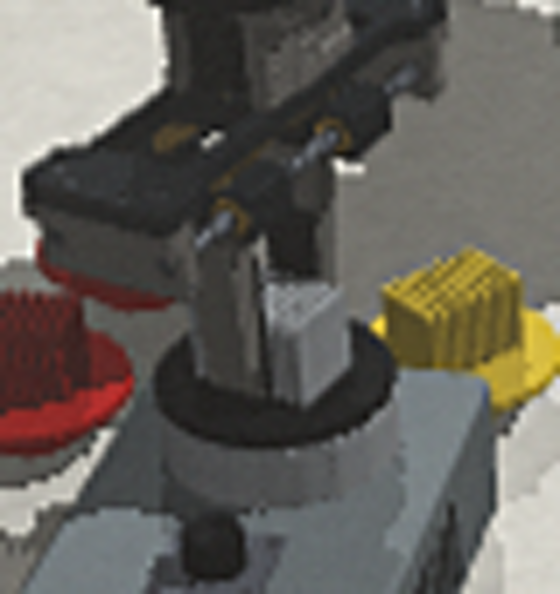

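```bash
python3 -m inch '[{"x":0,"y":0,"z":0,"twist":-1}]'>/dev/null; python3 tz.py
python3 -m inch '[{"x":0,"y":0,"z":0,"twist":-1}]'>/dev/null; python3 tz.py
python3 -m inch '[{"x":0,"y":0,"z":0,"twist":-1}]'>/dev/null; python3 tz.py
python3 -m inch '[{"x":0,"y":0,"z":0,"twist":-1}]'>/dev/null; python3 tz.py
python3 -m inch '[{"x":0,"y":0,"z":0,"twist":0}]'>/dev/null; python3 tz.py
python3 -m inch '[{"x":0,"y":0,"z":0,"twist":0}]'>/dev/null; python3 tz.py
```

```text
Tz 0.035 yaw -10.98 F [0.1 1.1 1.5]
Tz -0.086 yaw -9.89 F [-0.6  1.   1.7]
Tz 0.013 yaw -8.87 F [-0.1  1.1  1.9]
Tz -0.033 yaw -7.87 F [-0.7  1.1  1.5]
Tz 0.002 yaw -7.89 F [0.3 1.  1.3]
Tz -0.009 yaw -7.97 F [0.4 0.3 1.2]
```

```bash
python3 -m inch '[{"x":0,"y":0,"z":0,"twist":-1}]'>/dev/null; python3 tz.py
python3 -m inch '[{"x":0,"y":0,"z":0,"twist":-1}]'>/dev/null; python3 tz.py
python3 -m inch '[{"x":0,"y":0,"z":0,"twist":-1}]'>/dev/null; python3 tz.py
python3 -m inch '[{"x":0,"y":0,"z":0,"twist":0}]'>/dev/null; python3 tz.py
python3 -m inch '[{"x":0,"y":0,"z":0,"twist":0}]'>/dev/null; python3 tz.py
```

```text
Tz 0.006 yaw -6.98 F [-0.4  0.2  1.4]
Tz 0.003 yaw -5.89 F [-0.4  1.4  1.5]
Tz -0.050 yaw -4.88 F [-1.1  0.3  1.5]
Tz 0.048 yaw -4.88 F [0.2 1.5 1.9]
Tz -0.039 yaw -4.97 F [0.4 0.7 1.8]
```

```bash
python3 -m inch '[{"x":0,"y":0,"z":0,"twist":-1}]'>/dev/null; python3 tz.py
python3 -m inch '[{"x":0,"y":0,"z":0,"twist":-1}]'>/dev/null; python3 tz.py
python3 -m inch '[{"x":0,"y":0,"z":0,"twist":-1}]'>/dev/null; python3 tz.py
python3 -m inch '[{"x":0,"y":0,"z":0,"twist":0}]'>/dev/null; python3 tz.py
python3 -m inch '[{"x":0,"y":0,"z":0,"twist":0}]'>/dev/null; python3 tz.py
```

```text
Tz -0.026 yaw -3.98 F [1.  1.2 2.1]
Tz -0.002 yaw -2.89 F [-0.1  1.3  1.8]
Tz -0.019 yaw -1.88 F [-0.   0.8  1.3]
Tz -0.026 yaw -1.88 F [-0.4  0.7  2. ]
Tz -0.020 yaw -1.97 F [-0.5  0.4  1.2]
```

```bash
python3 -m inch '[{"x":0,"y":0,"z":0,"twist":-1}]'>/dev/null; python3 tz.py
python3 -m inch '[{"x":0,"y":0,"z":0,"twist":-1}]'>/dev/null; python3 tz.py
python3 -m inch '[{"x":0,"y":0,"z":0,"twist":-1}]'>/dev/null; python3 tz.py
python3 -m inch '[{"x":0,"y":0,"z":0,"twist":0}]'>/dev/null; python3 tz.py
python3 -m inch '[{"x":0,"y":0,"z":0,"twist":0}]'>/dev/null; python3 tz.py
```

```text
Tz -0.030 yaw -0.98 F [-0.5  1.6  1.4]
Tz -0.056 yaw 0.11 F [-0.2  1.2  1.7]
Tz -0.054 yaw 1.12 F [-0.3  1.8  1.5]
Tz -0.024 yaw 1.12 F [-0.7  1.6  2. ]
Tz 0.043 yaw 1.03 F [-0.5  0.3  1.7]
```

```bash
python3 -m inch '[{"x":0,"y":0,"z":0,"twist":-1}]'>/dev/null; python3 tz.py
python3 -m inch '[{"x":0,"y":0,"z":0,"twist":-1}]'>/dev/null; python3 tz.py
python3 -m inch '[{"x":0,"y":0,"z":0,"twist":-1}]'>/dev/null; python3 tz.py
python3 -m inch '[{"x":0,"y":0,"z":0,"twist":0}]'>/dev/null; python3 tz.py
python3 -m inch '[{"x":0,"y":0,"z":0,"twist":0}]'>/dev/null; python3 tz.py
```

```text
Tz 0.004 yaw 2.02 F [-0.3  1.1  1.3]
Tz -0.058 yaw 3.11 F [-0.2  1.   1. ]
Tz -0.087 yaw 4.12 F [-1.2  0.4  1.5]
Tz -0.088 yaw 4.12 F [-2.2 -0.5  3. ]
Tz -0.048 yaw 4.03 F [-2.   0.1  2.4]
```

```bash
python3 -m inch '[{"x":0,"y":0,"z":0,"twist":-1}]'>/dev/null; python3 tz.py
python3 -m inch '[{"x":0,"y":0,"z":0,"twist":0}]'>/dev/null; python3 tz.py
python3 -m inch '[{"x":0,"y":0,"z":0,"twist":0}]'>/dev/null; python3 tz.py
python3 -m inch '[{"x":0,"y":0,"z":0,"twist":-1}]'>/dev/null; python3 tz.py
python3 -m inch '[{"x":0,"y":0,"z":0,"twist":0}]'>/dev/null; python3 tz.py
python3 -m inch '[{"x":0,"y":0,"z":0,"twist":0}]'>/dev/null; python3 tz.py
```

```text
Tz -0.179 yaw 5.02 F [-3.4 -0.3  2.5]
Tz -0.123 yaw 5.10 F [-3.4  0.1  2.5]
Tz -0.034 yaw 5.03 F [-2.9 -1.2  1.7]
Tz -0.161 yaw 6.02 F [-4.  -1.7  4.1]
Tz -0.164 yaw 6.10 F [-4.8 -1.   2.7]
Tz -0.125 yaw 6.03 F [-4.2 -0.8  3. ]
```

```bash
python3 -m inch '[{"x":0,"y":0,"z":0,"twist":1.5},{"x":0,"y":0,"z":0,"twist":1.3},{"x":0,"y":0,"z":0,"twist":0}]'; python3 st.py
python3 -m inch '[{"x":0,"y":0,"z":-0.1,"twist":0},{"x":0,"y":0,"z":0,"twist":0}]'; python3 st.py
python3 -m inch '[{"x":0,"y":0,"z":-0.1,"twist":0},{"x":0,"y":0,"z":0,"twist":0}]'; python3 st.py
```

```text
time_s: 16.63
eef_pos: [554.7, -164.3, 209.6]
ee_rot: [0.0, 1.0, 0.027, 0.0]
force: [-3.7, -0.2, 1.6]
width: 33.9
T [-0.248  0.745 -0.07 ] F [-3.7 -0.2  1.6] yaw 3.14 pos [ 554.7 -164.3  209.6] w 33.9 q6 -0.35
time_s: 16.8
eef_pos: [554.7, -164.3, 210.6]
ee_rot: [-0.0, 1.0, 0.028, 0.0]
force: [-3.3, -0.5, -1.3]
width: 33.8
T [-0.317  0.609 -0.091] F [-3.3 -0.5 -1.3] yaw 3.25 pos [ 554.7 -164.3  210.6] w 33.8 q6 -0.35
time_s: 16.97
eef_pos: [554.6, -164.3, 211.8]
ee_rot: [-0.0, 1.0, 0.028, -0.0]
force: [-3.6, 0.2, 1.4]
width: 33.8
T [-0.093  0.674  0.026] F [-3.6  0.2  1.4] yaw 3.24 pos [ 554.6 -164.3  211.8] w 33.8 q6 -0.35
```

```bash
python3 -m inch '[{"x":-0.1,"y":0,"z":0,"twist":0},{"x":0,"y":0,"z":0,"twist":0}]'; python3 st.py
python3 -m inch '[{"x":0,"y":0,"z":-0.1,"twist":0},{"x":0,"y":0,"z":0,"twist":0}]'; python3 st.py
python3 -m inch '[{"x":0,"y":0,"z":-0.2,"twist":0},{"x":0,"y":0,"z":0,"twist":0}]'; python3 st.py
```

```text
time_s: 17.13
eef_pos: [554.2, -164.4, 212.0]
ee_rot: [0.0, 1.0, 0.028, 0.001]
force: [-0.5, 0.0, 0.5]
width: 33.9
T [0.004 0.237 0.039] F [-0.5  0.   0.5] yaw 3.22 pos [ 554.2 -164.4  212. ] w 33.9 q6 -0.35
time_s: 17.3
eef_pos: [554.1, -164.4, 213.1]
ee_rot: [0.0, 1.0, 0.028, 0.001]
force: [0.7, 0.5, 1.4]
width: 33.7
T [0.077 0.161 0.021] F [0.7 0.5 1.4] yaw 3.22 pos [ 554.1 -164.4  213.1] w 33.7 q6 -0.35
time_s: 17.47
eef_pos: [553.8, -164.4, 214.9]
ee_rot: [0.0, 1.0, 0.028, 0.0]
force: [0.3, 0.3, -2.7]
width: 33.4
T [-0.078  0.113  0.015] F [ 0.3  0.3 -2.7] yaw 3.22 pos [ 553.8 -164.4  214.9] w 33.4 q6 -0.35
```

```bash
python3 -m inch '[{"x":0,"y":0,"z":-0.3,"twist":0},{"x":0,"y":0,"z":-0.3,"twist":0}]'; 
python3 -m inch '[{"x":0,"y":0,"z":-0.4,"twist":0},{"x":0,"y":0,"z":-0.4,"twist":0}]'
python3 -m inch '[{"x":0,"y":0,"z":-0.6,"twist":0},{"x":0,"y":0,"z":-1,"twist":0},{"x":0,"y":0,"z":-1.5,"twist":0},{"x":0,"y":0,"z":-1,"twist":0},{"x":0,"y":0,"z":0,"twist":0}]'; python3 st.py
python3 -c "
from h import *
pc=camera('scene')
cv2.imwrite('pics/b2.png',cv2.resize(pc['color'][110:220,215:315,::-1],None,fx=5,fy=5,interpolation=cv2.INTER_CUBIC))"
```

```text
time_s: 17.63
eef_pos: [553.6, -164.4, 220.6]
ee_rot: [-0.0, 1.0, 0.028, -0.0]
force: [0.7, -0.7, -2.5]
width: 34.0
time_s: 17.8
eef_pos: [553.6, -164.4, 229.0]
ee_rot: [-0.0, 1.0, 0.028, -0.0]
force: [0.6, -0.3, -2.4]
width: 33.8
time_s: 18.22
eef_pos: [554.9, -164.8, 272.6]
ee_rot: [0.001, 1.0, 0.028, 0.002]
force: [0.3, -0.5, -2.0]
width: 33.7
T [-0.092 -0.03   0.003] F [ 0.3 -0.5 -2. ] yaw 3.22 pos [ 554.9 -164.8  272.6] w 33.7 q6 -0.35
```

View pics/b2.png

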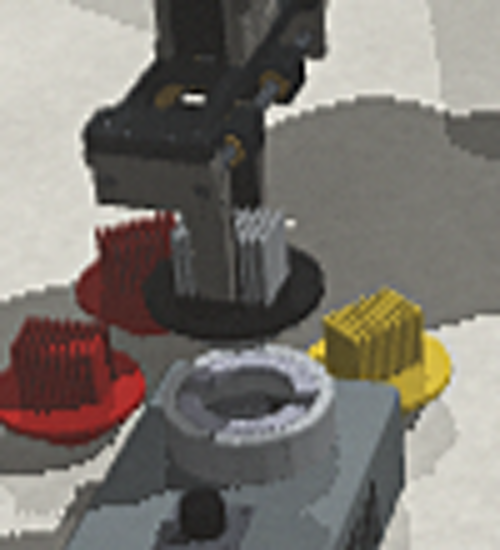

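```bash
python3 -m inch '[{"x":0,"y":-1.5,"z":0,"twist":0},{"x":0,"y":-3,"z":0,"twist":0},{"x":0,"y":-4,"z":0,"twist":0},{"x":0,"y":-4,"z":0,"twist":0},{"x":0,"y":-4,"z":0,"twist":0},{"x":0,"y":-4,"z":0,"twist":0},{"x":0,"y":-4,"z":0,"twist":0},{"x":-0.2,"y":-3.5,"z":0,"twist":0}]'
python3 -m inch '[{"x":0,"y":-2.8,"z":0,"twist":0},{"x":0,"y":-1.7,"z":0.5,"twist":0},{"x":0,"y":-0.7,"z":1.5,"twist":0},{"x":0,"y":0,"z":2.5,"twist":0},{"x":0,"y":0,"z":2.5,"twist":0},{"x":0,"y":0,"z":1.5,"twist":0},{"x":0,"y":0,"z":0,"twist":0},{"x":0,"y":0,"z":0,"twist":0}]'; python3 st.py
```

```text
time_s: 18.93
eef_pos: [534.9, 118.0, 269.0]
ee_rot: [-0.0, 1.0, 0.028, -0.0]
force: [0.4, -0.2, -3.7]
width: 33.6
time_s: 19.6
eef_pos: [532.0, 167.2, 183.7]
ee_rot: [0.0, 1.0, 0.028, -0.001]
force: [0.4, -1.0, -3.0]
width: 33.6
T [-0.054  0.027 -0.038] F [ 0.4 -1.  -3. ] yaw 3.23 pos [532.  167.2 183.7] w 33.6 q6 0.25
```

```bash
python3 - <<'E'
from fit import *
s=read_state();x,y,z=s["eef_pos"];u=z-99.7
pc=camera("scene");pt=camera("top");pickle.dump((pc,pt,s["eef_pos"]),open("p4.pkl","wb"))
C=[(circ(x,y,u+6,47),(0,255,255)),(circ(533.7,166.7,30,56),(0,255,0)),(circ(533.7,166.7,30,37),(0,200,0))]
cv2.imwrite("pics/c1.png",draw(pc,C,(345,160,425,255),'',6));cv2.imwrite("pics/c2.png",draw(pt,C,(215,150,315,250),'',5))
cv2.imwrite("pics/c3.png",draw(pc,[],(345,160,425,255),'',6))
E
```

```text
(no output)
```

View pics/c1.png

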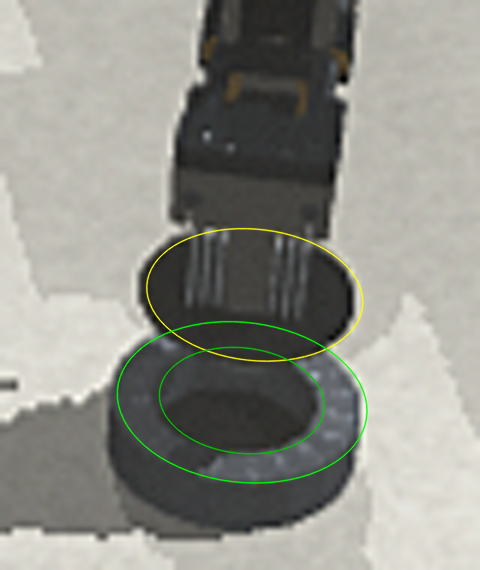

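View pics/c2.png

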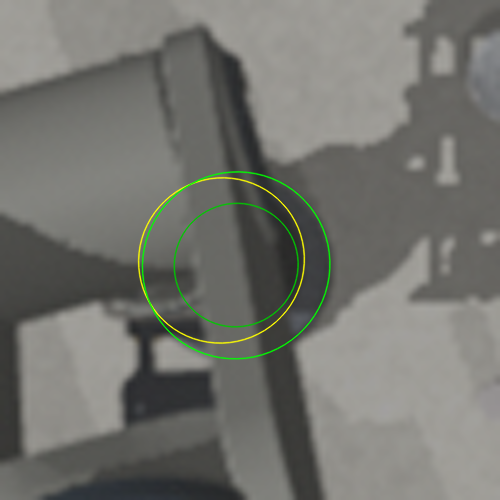

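View pics/c3.png

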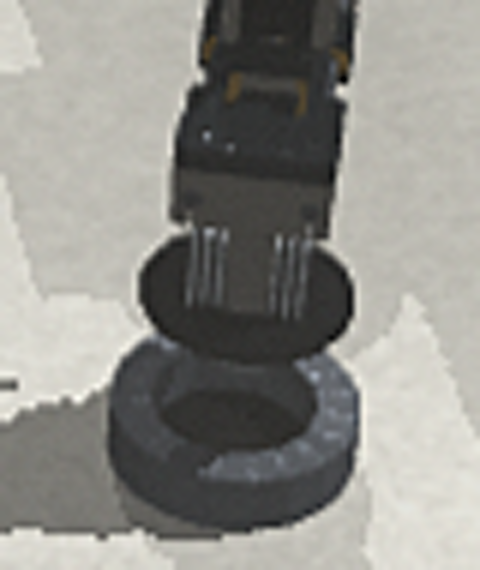

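```bash
python3 - <<'E'
from fit import *
pc,pt,(x,y,z)=pickle.load(open("p4.pkl","rb"));u=z-99.7;G=gm(pc);print(x,y,u)
def arc(v,zz,r,a0,a1):
    a=np.radians(np.linspace(a0,a1,80));return np.c_[v[0]+r*np.cos(a),v[1]+r*np.sin(a),0*a+zz]
# near side = +x
for a0,a1 in [(-80,80),(-60,70),(-95,95)]:
    h=lambda v:-score(G,pc,arc(v,u,47,a0,a1))
    best=min(((h((x+i,y+j)),x+i,y+j) for i in np.arange(-8,9,.5) for j in np.arange(-8,9,.5)));print("flange",best[0],best[1]-x,best[2]-y,best[1:])
h=lambda v:-score(G,pc,arc(v,30,37,-180,180))-score(G,pc,arc(v,0,56,-70,70))-score(G,pc,arc(v,30,56,-180,-120))*0
best=min(((h((533+i,166+j)),533+i,166+j) for i in np.arange(-8,9,.5) for j in np.arange(-8,9,.5)));print("rest",best)
p0=pickle.load(open("p0.pkl","rb"))["scene"];G0=gm(p0)
h=lambda v:-score(G0,p0,circ(v[0],v[1],30,37))-score(G0,p0,circ(v[0],v[1],30,56))
print(min(((h((533+i,166+j)),533+i,166+j) for i in np.arange(-8,9,.5) for j in np.arange(-8,9,.5))))
E
```

```text
531.9862422197158 167.20660210371113 84.01631516312027
flange -97.22926 -4.0 -2.5 (np.float64(527.9862422197158), np.float64(164.70660210371113))
flange -91.94525 -4.0 -2.5 (np.float64(527.9862422197158), np.float64(164.70660210371113))
flange -100.78296 -4.0 -2.5 (np.float64(527.9862422197158), np.float64(164.70660210371113))
rest (np.float32(-189.366), np.float64(534.5), np.float64(164.0))
(np.float32(-212.58647), np.float64(534.5), np.float64(164.0))
```

```bash
python3 - <<'E'
from fit import *
P=pickle.load(open("p0.pkl","rb"))
def arc(v,zz,r,a0,a1):
    a=np.radians(np.linspace(a0,a1,80));return np.c_[v[0]+r*np.cos(a),v[1]+r*np.sin(a),0*a+zz]
def grid(h,x0,y0):return min(((round(float(h((x0+i,y0+j))),1),x0+i,y0+j) for i in np.arange(-9,10,.5) for j in np.arange(-6,7,.5)))
for n in P:
    p=P[n];G=gm(p)
    print(n,"flange front110",grid(lambda v:-score(G,p,arc(v,110,47,-80,80)),553,-165))
    print(n,"flange front116",grid(lambda v:-score(G,p,arc(v,116,47,-80,80)),553,-165))
    print(n,"flange both",grid(lambda v:-score(G,p,arc(v,110,47,-80,80))-.5*score(G,p,arc(v,116,47,120,240)),553,-165))
    print(n,"flange back116",grid(lambda v:-score(G,p,arc(v,116,47,110,250)),553,-165))
    for nm,zz,r,a,b in [("hole front",30,37,-80,80),("hole back",30,37,100,260),("outer top",30,56,100,260),("outer base front",0,56,-70,70),("outer topfront",30,56,-70,70)]:
        print(n,nm,grid(lambda v:-score(G,p,arc(v,zz,r,a,b)),533,166))
E
```

```text
top flange front110 (-87.9, np.float64(553.0), np.float64(-165.0))
top flange front116 (-87.7, np.float64(552.5), np.float64(-164.5))
top flange both (-146.1, np.float64(553.0), np.float64(-165.0))
top flange back116 (-114.7, np.float64(552.0), np.float64(-164.5))
top hole front (-116.7, np.float64(531.5), np.float64(167.0))
top hole back (-118.2, np.float64(533.0), np.float64(167.0))
top outer top (-71.5, np.float64(534.0), np.float64(170.0))
top outer base front (-79.5, np.float64(536.5), np.float64(172.5))
top outer topfront (-79.3, np.float64(533.5), np.float64(166.0))
scene flange front110 (-115.0, np.float64(551.5), np.float64(-169.0))
scene flange front116 (-115.1, np.float64(559.0), np.float64(-165.0))
scene flange both (-159.5, np.float64(552.0), np.float64(-168.5))
scene flange back116 (-98.3, np.float64(555.5), np.float64(-166.0))
scene hole front (-120.0, np.float64(534.0), np.float64(164.0))
scene hole back (-118.8, np.float64(535.0), np.float64(164.0))
scene outer top (-72.2, np.float64(541.0), np.float64(164.0))
scene outer base front (-114.4, np.float64(534.5), np.float64(164.5))
scene outer topfront (-117.1, np.float64(534.0), np.float64(163.5))
```

```bash
python3 -m inch '[{"x":0.45,"y":0,"z":0.5,"twist":0},{"x":0,"y":0,"z":1,"twist":0},{"x":0,"y":0,"z":0.8,"twist":0},{"x":0,"y":0,"z":0.3,"twist":0},{"x":0,"y":0,"z":0,"twist":0},{"x":0,"y":0,"z":0,"twist":0}]'; python3 st.py
cat > cmp.py <<'E'
from fit import *
import sys
s=read_state();x,y,z=s["eef_pos"];u=z-99.7;print(x,y,u)
pc=camera("scene");pt=camera("top");G=gm(pc)
def arc(v,zz,r,a0,a1):
    a=np.radians(np.linspace(a0,a1,80));return np.c_[v[0]+r*np.cos(a),v[1]+r*np.sin(a),0*a+zz]
def grid(h,x0,y0):return min(((round(float(h((x0+i,y0+j))),1),x0+i,y0+j) for i in np.arange(-9,10,.5) for j in np.arange(-6,7,.5)))
f=grid(lambda v:-score(G,pc,arc(v,u,47,-80,80)),x,y);r=grid(lambda v:-score(G,pc,arc(v,30,56,-70,70))-score(G,pc,arc(v,0,56,-60,60)),534,165)
print("flange",f,"rest",r,"target TCP",x+r[1]-f[1],y+r[2]-f[2])
C=[(circ(f[1],f[2],u,47),(0,255,255)),(circ(r[1],r[2],30,56),(0,255,0)),(circ(r[1],r[2],0,56),(0,200,0))]
cv2.imwrite(sys.argv[1]+"a.png",draw(pc,C,(345,160,425,255),'',6))
cv2.imwrite(sys.argv[1]+"b.png",draw(pc,[],(345,160,425,255),'',6))
cv2.imwrite(sys.argv[1]+"c.png",draw(pt,[],(215,150,315,250),'',5))
E
python3 cmp.py pics/d
```

```text
time_s: 20.2
eef_pos: [537.3, 167.1, 158.3]
ee_rot: [0.0, 1.0, 0.028, -0.0]
force: [0.4, 1.0, -2.5]
width: 34.1
T [-0.042  0.083  0.018] F [ 0.4  1.  -2.5] yaw 3.21 pos [537.3 167.1 158.3] w 34.1 q6 0.24
537.3140603778456 167.05438893644973 58.5936398241591
flange (-59.4, np.float64(535.8140603778456), np.float64(164.55438893644973)) rest (-173.0, np.float64(534.5), np.float64(162.5)) target TCP 536.0 165.00000000000003
```

View pics/da.png

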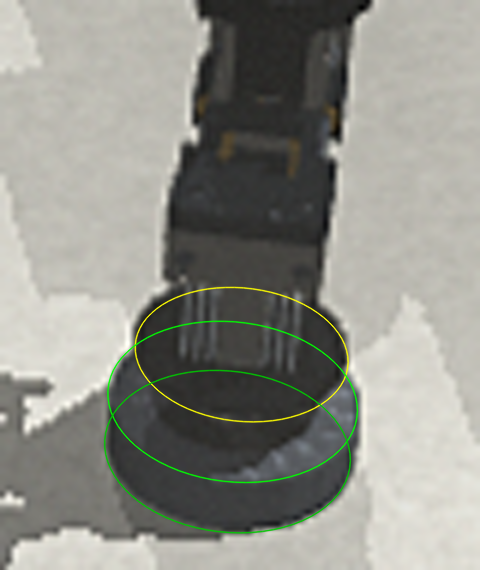

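View pics/dc.png

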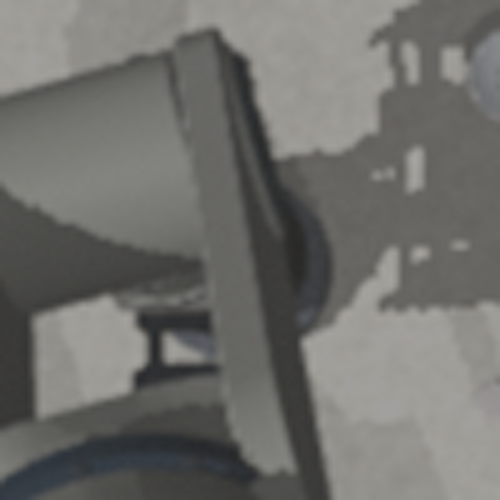

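```bash
python3 - <<'E'
import cv2,numpy as np
a=cv2.imread("pics/db.png").astype(float)
a=np.clip((a/110)**0.6*255,0,255).astype(np.uint8)[200:,60:420]
cv2.imwrite("pics/db2.png",cv2.resize(a,None,fx=1.6,fy=1.6,interpolation=cv2.INTER_CUBIC))
E
```

```text
(no output)
```

View pics/db2.png

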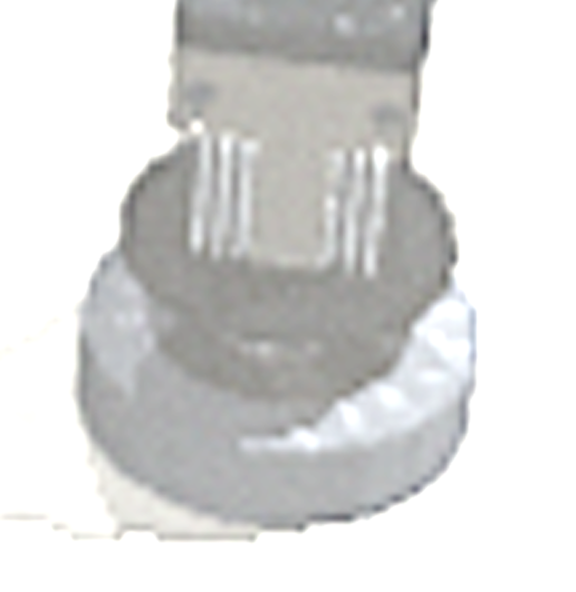

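```bash
python3 -m inch '[{"x":-0.12,"y":0.05,"z":0.3,"twist":0},{"x":0,"y":0,"z":0.3,"twist":0},{"x":0,"y":0,"z":0.2,"twist":0},{"x":0,"y":0,"z":0,"twist":0}]'; python3 st.py
python3 -m inch '[{"x":0,"y":0,"z":0.2,"twist":0},{"x":0,"y":0,"z":0,"twist":0}]'; python3 st.py
python3 -m inch '[{"x":0,"y":0,"z":0.2,"twist":0},{"x":0,"y":0,"z":0,"twist":0}]'; python3 st.py
```

```text
time_s: 20.63
eef_pos: [536.1, 166.6, 150.2]
ee_rot: [0.0, 1.0, 0.028, -0.0]
force: [0.1, -0.1, -2.0]
width: 33.8
T [-0.06   0.085  0.01 ] F [ 0.1 -0.1 -2. ] yaw 3.22 pos [536.1 166.6 150.2] w 33.8 q6 0.24
time_s: 20.8
eef_pos: [536.3, 166.6, 148.4]
ee_rot: [0.0, 1.0, 0.028, -0.0]
force: [-0.6, 0.4, -2.5]
width: 33.9
T [-0.1    0.009 -0.038] F [-0.6  0.4 -2.5] yaw 3.22 pos [536.3 166.6 148.4] w 33.9 q6 0.24
time_s: 20.97
eef_pos: [536.3, 166.6, 146.4]
ee_rot: [0.0, 1.0, 0.028, -0.0]
force: [0.8, -0.8, -3.3]
width: 33.9
T [-0.07   0.071  0.045] F [ 0.8 -0.8 -3.3] yaw 3.22 pos [536.3 166.6 146.4] w 33.9 q6 0.24
```

```bash
python3 -m inch '[{"x":0,"y":0,"z":0.2,"twist":0},{"x":0,"y":0,"z":0.2,"twist":0},{"x":0,"y":0,"z":0,"twist":0}]'; python3 st.py
python3 -m inch '[{"x":0,"y":0,"z":0.2,"twist":0},{"x":0,"y":0,"z":0.2,"twist":0},{"x":0,"y":0,"z":0,"twist":0}]'; python3 st.py
```

```text
time_s: 21.22
eef_pos: [536.2, 166.6, 142.3]
ee_rot: [0.0, 1.0, 0.028, -0.0]
force: [-0.9, 0.0, -2.6]
width: 33.9
T [-0.017  0.067  0.005] F [-0.9  0.  -2.6] yaw 3.22 pos [536.2 166.6 142.3] w 33.9 q6 0.24
time_s: 21.47
eef_pos: [536.1, 166.6, 138.3]
ee_rot: [0.0, 1.0, 0.028, -0.0]
force: [-1.0, -0.3, -3.1]
width: 33.8
T [-0.043  0.064  0.02 ] F [-1.  -0.3 -3.1] yaw 3.22 pos [536.1 166.6 138.3] w 33.8 q6 0.24
```

```bash
python3 -m inch '[{"x":0,"y":0,"z":0.2,"twist":0},{"x":0,"y":0,"z":0.2,"twist":0},{"x":0,"y":0,"z":0.1,"twist":0},{"x":0,"y":0,"z":0,"twist":0}]'; python3 st.py
python3 -m inch '[{"x":0,"y":0,"z":0.1,"twist":0},{"x":0,"y":0,"z":0.1,"twist":0},{"x":0,"y":0,"z":0,"twist":0}]'; python3 st.py
python3 -m inch '[{"x":0,"y":0,"z":0.1,"twist":0},{"x":0,"y":0,"z":0,"twist":0}]'; python3 st.py
```

```text
time_s: 21.8
eef_pos: [536.2, 166.6, 133.4]
ee_rot: [0.0, 1.0, 0.028, -0.0]
force: [-0.1, -0.8, -3.3]
width: 33.4
T [-0.042  0.066 -0.001] F [-0.1 -0.8 -3.3] yaw 3.22 pos [536.2 166.6 133.4] w 33.4 q6 0.24
time_s: 22.05
eef_pos: [536.3, 166.6, 131.5]
ee_rot: [0.0, 1.0, 0.028, -0.0]
force: [-0.5, -0.5, -2.4]
width: 34.2
T [-0.006  0.076 -0.005] F [-0.5 -0.5 -2.4] yaw 3.22 pos [536.3 166.6 131.5] w 34.2 q6 0.24
time_s: 22.22
eef_pos: [536.3, 166.6, 130.6]
ee_rot: [0.0, 1.0, 0.028, -0.0]
force: [-0.5, 1.0, -2.4]
width: 33.9
T [-0.023  0.053 -0.038] F [-0.5  1.  -2.4] yaw 3.22 pos [536.3 166.6 130.6] w 33.9 q6 0.24
```

```bash
python3 -m inch '[{"x":0,"y":0,"z":0.1,"twist":0},{"x":0,"y":0,"z":0,"twist":0}]'; python3 st.py
python3 -m inch '[{"x":0,"y":0,"z":0.1,"twist":0},{"x":0,"y":0,"z":0,"twist":0}]'; python3 st.py
```

```text
time_s: 22.38
eef_pos: [536.3, 166.6, 129.6]
ee_rot: [0.0, 1.0, 0.028, -0.0]
force: [0.6, 0.4, -1.9]
width: 33.5
T [-0.108  0.067 -0.017] F [ 0.6  0.4 -1.9] yaw 3.22 pos [536.3 166.6 129.6] w 33.5 q6 0.24
time_s: 22.55
eef_pos: [536.3, 166.6, 128.6]
ee_rot: [0.0, 1.0, 0.028, -0.0]
force: [-0.1, -0.2, -2.4]
width: 33.4
T [-0.036  0.046  0.041] F [-0.1 -0.2 -2.4] yaw 3.22 pos [536.3 166.6 128.6] w 33.4 q6 0.24
```

```bash
python3 -m inch '[{"x":0,"y":0,"z":0.1,"twist":0},{"x":0,"y":0,"z":0,"twist":0}]'; python3 st.py
python3 -m inch '[{"x":0,"y":0,"z":0.1,"twist":0},{"x":0,"y":0,"z":0,"twist":0}]'; python3 st.py
python3 cmp.py pics/e; python3 - <<'E'
import cv2,numpy as np
a=cv2.imread("pics/eb.png").astype(float)
a=np.clip((a/110)**0.6*255,0,255).astype(np.uint8)[200:,60:420]
cv2.imwrite("pics/eb2.png",cv2.resize(a,None,fx=1.6,fy=1.6,interpolation=cv2.INTER_CUBIC))
E
```

```text
time_s: 22.72
eef_pos: [536.4, 166.6, 127.7]
ee_rot: [0.0, 1.0, 0.028, 0.0]
force: [-0.6, -0.4, 0.7]
width: 33.6
T [-0.085  0.216  0.013] F [-0.6 -0.4  0.7] yaw 3.22 pos [536.4 166.6 127.7] w 33.6 q6 0.24
time_s: 22.88
eef_pos: [536.4, 166.6, 126.8]
ee_rot: [-0.0, 1.0, 0.028, 0.0]
force: [-1.4, -0.7, 2.6]
width: 33.9
T [-0.18   0.409 -0.01 ] F [-1.4 -0.7  2.6] yaw 3.22 pos [536.4 166.6 126.8] w 33.9 q6 0.24
536.4278420618173 166.6265445679564 27.103245306461474
flange (-101.8, np.float64(533.9278420618173), np.float64(163.1265445679564)) rest (-191.6, np.float64(531.0), np.float64(159.0)) target TCP 533.5 162.5
```

View pics/eb2.png

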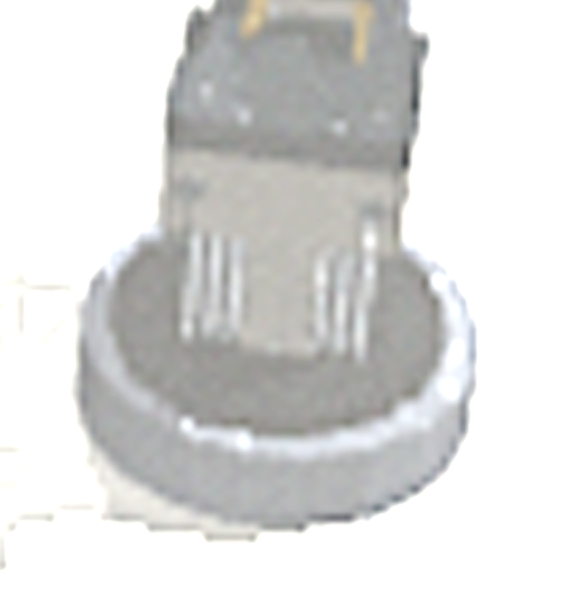

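```bash
python3 -m inch '[{"x":0,"y":0,"z":-0.05,"twist":0},{"x":0,"y":0,"z":0,"twist":0}]' 255 5; python3 st.py
python3 -m inch '[{"x":0,"y":0,"z":0,"twist":0},{"x":0,"y":0,"z":0,"twist":0},{"x":0,"y":0,"z":0,"twist":0},{"x":0,"y":0,"z":0,"twist":0},{"x":0,"y":0,"z":0,"twist":0},{"x":0,"y":0,"z":0,"twist":0}]' 60; python3 st.py
```

```text
time_s: 23.15
eef_pos: [536.4, 166.6, 127.3]
ee_rot: [-0.0, 1.0, 0.028, 0.0]
force: [-1.1, -0.4, 2.1]
width: 33.8
T [-0.078  0.196  0.048] F [-1.1 -0.4  2.1] yaw 3.22 pos [536.4 166.6 127.3] w 33.8 q6 0.24
time_s: 23.65
eef_pos: [536.4, 166.6, 127.2]
ee_rot: [0.0, 1.0, 0.028, 0.0]
force: [-1.3, 0.4, -0.4]
width: 70.0
T [-0.061  0.005  0.066] F [-1.3  0.4 -0.4] yaw 3.22 pos [536.4 166.6 127.2] w 70.0 q6 0.24
```

Released, with the force back near zero. I'll go straight up, then check.

```bash
python3 -m inch '[{"x":0,"y":0,"z":-0.5,"twist":0},{"x":0,"y":0,"z":-1,"twist":0},{"x":0,"y":0,"z":-2,"twist":0},{"x":0,"y":0,"z":-3,"twist":0},{"x":0,"y":0,"z":-4,"twist":0},{"x":0,"y":0,"z":-4,"twist":0},{"x":0,"y":0,"z":-4,"twist":0}]'; python3 st.py
python3 -m inch '[{"x":-3,"y":0,"z":-2,"twist":0},{"x":-3,"y":0,"z":0,"twist":0},{"x":-3,"y":0,"z":0,"twist":0},{"x":-3,"y":0,"z":0,"twist":0},{"x":-2,"y":0,"z":0,"twist":0},{"x":0,"y":0,"z":0,"twist":0}]'; python3 st.py
python3 - <<'E'
from ov import *
pc=camera("scene");pt=camera("top")
C=[(circ(534.5,164,36,47),(0,255,255)),(circ(534.5,164,30,56),(0,255,0))]
a=draw(pc,[],(345,180,425,255),'',5);b=draw(pt,[],(215,150,315,250),'',4)
W=np.zeros((800,800,3),np.uint8)[:560]
a=draw(pc,[],(350,190,420,260),'',8);b=draw(pt,[],(225,165,300,240),'',8)
cv2.imwrite("pics/f1.png",a);cv2.imwrite("pics/f2.png",b)
cv2.imwrite("pics/f3.png",pc["color"][:,:,::-1]);cv2.imwrite("pics/f4.png",pt["color"][:,:,::-1])
E
```

```text
time_s: 24.23
eef_pos: [535.9, 166.5, 315.0]
ee_rot: [-0.0, 1.0, 0.028, 0.0]
force: [1.5, 0.5, -0.0]
width: 70.2
T [-0.088  0.051  0.03 ] F [ 1.5  0.5 -0. ] yaw 3.22 pos [535.9 166.5 315. ] w 70.2 q6 0.24
time_s: 24.73
eef_pos: [393.0, 158.2, 332.9]
ee_rot: [-0.0, 1.0, 0.028, -0.0]
force: [0.6, 0.1, 0.2]
width: 70.5
T [-0.01   0.072  0.017] F [0.6 0.1 0.2] yaw 3.26 pos [393.  158.2 332.9] w 70.5 q6 0.32
```

View pics/f1.png

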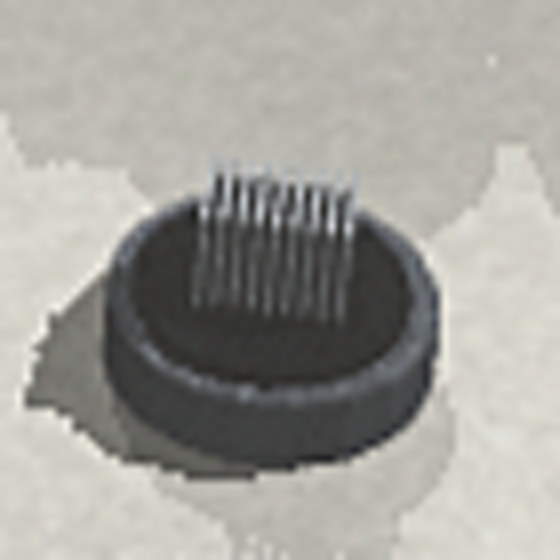

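View pics/f2.png

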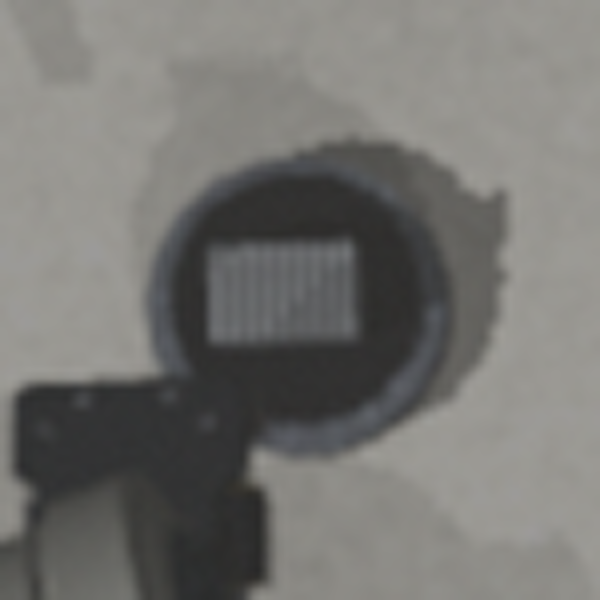

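View pics/f3.png

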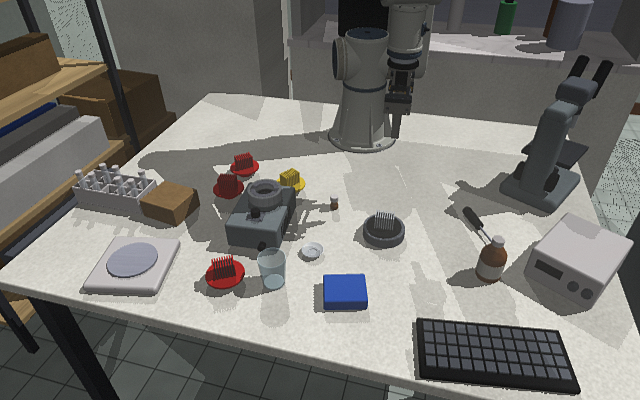

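View pics/f4.png

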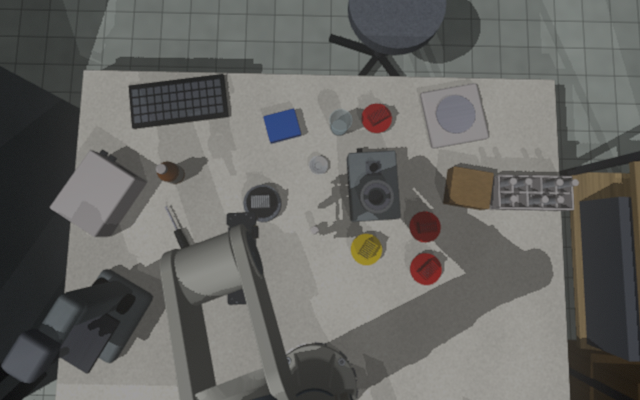

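The module sits flat and upright in the ring: scene (384,230), top (262,203), with an even rim all round. The port is empty, and everything else is where it was. The robot is clear and touching nothing.

```bash
python3 -c "
from plant import *
print(job_done())"
```

```text
the job is handed in; nothing more can be done
None
```

I pressed the release button down, unlocked and lifted off the lamp module, and left it upright and released in the parking stand. I handed the job in at about 25 s of the 69 s allowed.

- **Button:** I pressed it to its hard end. The fingertips stopped at z ≈ 99 mm and the force rose to about 15 N.
- **Turn:** The force and torque changed at about 90° anticlockwise, which I took as the stop. I went 2–3° into its give, then backed off about 3° so the lugs would be free.
- **Lift:** The module came straight up. I relieved a 3.7 N side load with a 1 mm shift. After 5 mm of lift the gripper felt only the module's weight.
- **Placing:** The module went into the stand without touching until the flange met the ring. I pressed it down with about 5 N on the stand, opened the gripper and rose clear.

**Last checks:**
- Both cameras show the flange flat with an even rim around it, and the port is empty.
- The other things look where they were. Part of the screwdriver is hidden by the arm in the top view, but it shows in the scene view.
- Force on the tool is about zero.

**Disagreements:**
- The two cameras differed by 2–5 mm in places. I set the final position from how the module and stand looked relative to each other in the same picture, and from the force readings.
- The ring took the module about 1.5 mm lower than I calculated. The module may have slipped up slightly in the grip during the lift.

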